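# Grease a bench-lathe lubrication block

### The arm

A 6-joint arm with a two-finger parallel gripper is mounted at the origin on the work surface. World frame = base frame: x ahead of the robot, y to its left, z up, the work surface at z = 0. Lengths are in m, angles in degrees, forces in N, time in s.
With the tool pointing down it reaches from about 0.4 to 0.825 m from the base axis. Payload 7 kg.
Tool frame: the origin (TCP) lies midway between the tips of the shut fingers; the grasp point (between the pads) lies 19 mm behind it (ctrl.grasp_offset is the distance from the TCP to the grasp point, in m); z points along the fingers, x is the direction in which the jaws open and shut, and the axes are right-handed (so a half turn about z gives the same grasp; the last joint's range is limited). The gripper opens to 88 mm and grips with 3 to 60 N. Pads are 19 mm wide; open, the fingers measure 130 mm over their backs; the gripper's body (78 mm by 193 mm) begins 47 mm behind the grasp point.
Start: joints at [90.648, 20.546, 0.682, 0, -70.136, -16.507], TCP at [0.184, 0.649, 0.197] pointing down, gripper open.
Joint ranges: [-176.03, 176.03], [-82.01, 121.73], [-58.28, 71.71], [-173.87, 95.51], [-174.79, -0.11], [-173.66, 173.66]. Speed limits (degrees/s): [136.94, 136.94, 172.46, 180, 180, 180].

### API

Orientations are given as [roll, pitch, yaw] about the fixed x, y, z axes, in that order (R = Rz(yaw) Ry(pitch) Rx(roll)).
In Python, from plant import sensors, snapshot, order, ctrl gives the robot as it stands.
- The arm moves only by the tool send_rows, never from a script. Its argument "commands" is a list of rows, each a list of 3 entries, a list of its own where there are three numbers: the closure, from 0 (fully open) to 1 (shut), then the shift along the world's x, y, z in units of 0.25 m (1.0 is 0.25 m), then the turn, a rotation vector about the world's x, y, z in units of 360 degrees (1.0 is 360 degrees). In form: [[hand, [x, y, z], [ax, ay, az]], ...]. A call has 1 to 12 rows; each row shifts and turns the pose as measured when the row begins; what a row does not reach is not made up. A row lasts 1/10 s, in which the tool goes at most 50 mm and 8.59 degrees, less where a joint would pass 70% of its speed; a pose out of reach is approached as far as the arm can. A call with a number of a shift or a turn outside -1 to 1 is refused whole. A call with a gripper value outside its range is refused whole. The fingers move at their own pace and stop on an object; the grip force is fixed at half the most. Time passes only in rows, so rows that do not move let the fingers close. It gives the time, the measured TCP pose, the force and the opening at its end, in the units of the state.
- sensors.get_obs(): the state, without advancing time (a new reading comes with each control period).
- snapshot(name): name is "side" or "top"; returns a dict with "color" (480x640x3 uint8, blue, green, red), "z_map" (480x640 float32, m along the optical axis (not along the pixel's ray), 0 where there is no reading), "mtx" (3x3 intrinsics, pixels), "xyz" and "attitude" of the camera in the world. Camera axes: x right, y down, z forward; pixel columns grow to the right and rows downward; lengths in m; the calibration is good to about 2 mm. A picture is of the moment at which its call begins.
- order.close_job(): hands the job in, once; it reports no verdict.
The state is a dict: "clock": time; "joint_pos": joint angles; "qvel": joint speeds; "tau": joint torques, N m; "tool_pos": TCP position; "orientation": TCP orientation; "force": force on the tool from outside, world axes, zero at the start; "moment": the same for the moment, N m; "opening": finger opening in m.
Only numpy, scipy, OpenCV 4.12 (cv2) and the standard library are available. Lean on these libraries where they do the work, as an engineer would, in place of code of your own. Each camera call takes 0.05 s, during which the arm holds its last target.

### The job

Set the black selector knob of the lubrication block so that its white pointer lines up with the red index mark. Then take the yellow push-type grease gun out of its blue stand, press its mouth squarely onto the tilted nipple until it snaps home, and push on along the nipple's axis so that the nipple is well down against its spring, past half of its travel. Finish while still holding the gun pressed like that; leave the turned part, bottle and spanner where they are.

Things in the scene. Friction and masses are not known exactly. Their poses are not given: they have to be found in the camera images.
- lube_block: fixed dark iron block, 96 x 220 x 45 mm (x, y, z), standing on the bench and turned about the vertical; origin at the centre of its underside. Its own +y end carries the selector dial, its own -y end the tilted nipple; copper pipe stubs on its +x side reach 87 mm from the origin
- selector_grip (a point): point on the selector knob's vertical axis at the height to grip, 81 mm above the bench. The knob has a bar grip 46 mm long (along this frame's x), 14 mm thick (along y), 32 mm tall, top 8 mm above this point, on a 50 mm black disc whose top is 22 mm below this point. This frame turns with the knob; the white pointer is on its -x side. The knob turns about the vertical with light friction (0.05 N m) and stays where it is left
- selector (a joint): angle of the selector knob in rad, growing clockwise seen from above, stops at -1.8 and +1.8
- pointer_tip (a point): end of the knob's white pointer, 30 mm from the knob's axis
- index_mark (a point): inner end of the red index line on the aluminium index ring (84 mm across, 6 mm thick) under the knob, 30 mm from the knob's axis; the ring is stiff and does not turn in use. Pointer and mark are lined up when pointer_tip is straight above index_mark. The knob always starts 0.5 to 1.4 rad away, and is to be turned clockwise seen from above
- nipple_tip (a point): centre of the tip of the steel grease nipple; this frame's +z points outward along the nipple's axis, which leans 0.42 rad from vertical towards the block's own -x side. The nipple is 14 mm across with a coned tip (7 mm across at the very end, cone 6 mm long) and stands 33 mm out of a 28 mm round boss. Two brass spring balls bulge to 21 mm across, 12.5 mm below the tip
- nipple (a joint): how far the nipple is pressed into its boss along its axis, in m: 0 free, 0.008 at the stop. Its spring pushes back with 9 N at the start of travel and 15 N at the stop. Pushing the gun's lip over the two balls takes about 10 N (felt 14 to 9 mm short of home, the nipple giving up to 3 mm); then the gun jumps forward and the nipple springs back out
- gun: yellow push-type grease gun, 105 mm long, 0.3 kg, standing mouth down in its stand; origin at the centre of its mouth (lower end), +z along the gun towards its tail. Lower 34 mm: steel coupler 33 mm across; above it a yellow barrel 30 mm across up to 99 mm, then a black cap 32 mm across
- gun_grip (a point): on the axis of the yellow barrel, 72 mm from the mouth and 33 mm below the tail end; the place to grip
- gun_mouth (a point): centre of the gun's mouth: opening 18 mm across with a 5 mm thick lip, bore 25 mm across behind it. When the gun is snapped home the mouth is 22 mm below the nipple's tip along its axis
- gun_seat (a point): bottom of the gun's bore, on its axis, 22 mm in from the mouth; touches the nipple's tip when the gun is home
- stand: fixed blue plastic stand, 84 x 84 x 30 mm, with one round hole 37 mm across and 22 mm deep in which the gun stands; origin at the centre of its underside
- tray: fixed blue tray with a few cutting tools and gauge rings in it, 120 x 160 x 30 mm, bystander; origin at the centre of its underside
- turned_part_mid (a point): bystander: loose brass turned part standing upright, 38 mm across, 55 mm tall; point at its centre
- oil_bottle_mid (a point): bystander: loose white plastic bottle with red cap, 52 mm across, 110 mm tall; point at its centre
- spanner: bystander: loose steel spanner lying flat, 150 mm long along its x; origin under its middle

How it is judged (in metres and radians):
On the way, in this order (a step that is already met when the one before it is completed fails the run):
1. the selector's pointer lines up with the red index mark (tip within 4.5 mm, about 8 degrees) (horizontal distance between pointer_tip and index_mark below 0.0045 m), for 0.2 s.
2. the gun is out of its stand, its mouth clear above the bench (height (world z) of gun_mouth above 0.05 m), for 0.1 s.
3. the gun is snapped home on the nipple, squarely (distance between gun_seat and nipple_tip below 0.005 m and angle between the z axis of gun_mouth and the z axis of nipple_tip, either way round below 0.15 rad), for 0.1 s.
At the end, for the whole second after the job is handed in: pointer within 4.5 mm (8 degrees) of the red mark; the gun snapped home on the nipple (bore bottom within 5 mm of the nipple's tip, axes within 0.15 rad), the nipple pressed in more than 4 of its 8 mm, the gun pushing on the block with over 5 N and still gripped by the fingers (all of step 3 and horizontal distance between pointer_tip and index_mark below 0.0045 m and value of joint nipple above 0.004 m and contact force between gun and lube_block above 5 N and contact force between the fingers and gun above 2 N); the arm keeps its last pose, push and grip.
It fails at once if a bystander (turned part, bottle, spanner) is moved more than 25 mm (distance of any of turned_part_mid, oil_bottle_mid, spanner from where it was at the start of the episode above 0.025 m).
It also fails if it takes over 53 s, if anything falls off the work surface, if the arm or the gripper's body presses on something with over 40 N, if the wrist force passes 120 N, or if a joint passes its speed limit or range.

## Working session

There is one attempt and no reset: what is moved stays moved. The work goes in short steps, Python scripts to look and compute and a tool call to move; the robot and the scene stay as the last step left them, time stands still between calls to the robot, and variables do not carry over. Pictures are saved under pics/ and viewed, and the job is handed in when it is done.

Besides the shell and the picture viewer there is one more tool, called after ">>>" in YAML: its name, and indented under it one key for each argument. send_rows: Moves the arm, as the interface text tells. Its arguments: {"type":"object","properties":{"commands":{"type":"array","items":{"type":"array"}}},"required":["commands"]}

```bash
mkdir -p pics; ls; python3 - <<'E'
from plant import sensors, snapshot, order, ctrl
import cv2,numpy as np
print(sensors.get_obs(), ctrl.grasp_offset)
for n in("side","top"):
    s=snapshot(n); cv2.imwrite(f"pics/{n}0.png",s["color"]); np.savez(f"{n}0.npz",**s)
    print(n,s["mtx"],s["xyz"],s["attitude"])
E
```

```text
pics
{'clock': 0.0, 'joint_pos': array([ 9.06489708e+01,  2.05909100e+01,  6.34046885e-01, -1.88623688e-02,
       -7.01351098e+01, -1.65069593e+01]), 'qvel': array([-0.04213485, -0.02463799, -0.05086216, -0.02364579, -0.11458527,
        0.05225741]), 'tau': array([-4.73323835e-04, -5.82711017e+01,  2.93048537e+01,  6.99741796e+00,
        7.01118741e-03, -1.57665850e-04]), 'tool_pos': array([0.18433712, 0.6487931 , 0.19613468]), 'orientation': array([-1.79990866e+02, -9.32207404e-02, -1.05864420e+02]), 'force': array([-0.77623565, -0.3852957 ,  0.22289083]), 'moment': array([-0.01262787,  0.02217238,  0.02408583]), 'opening': 0.08781558015271743} 0.0188
side [[461.55119003   0.         316.83256812]
 [  0.         461.55119003 241.62901878]
 [  0.           0.           1.        ]] [ 0.2339149  -0.56428108  0.7299142 ] [-135.56794974    1.11266296  -28.5720613 ]
top [[575.10172851   0.         313.05276679]
 [  0.         575.10172851 241.78019722]
 [  0.           0.           1.        ]] [ 0.44209872 -0.00439687  1.06418067] [-175.63385457    1.26470919  -91.56061337]
```

View pics/side0.png

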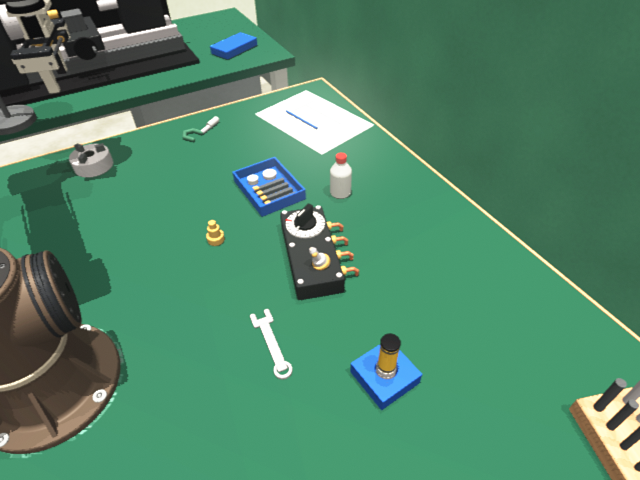

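View pics/top0.png

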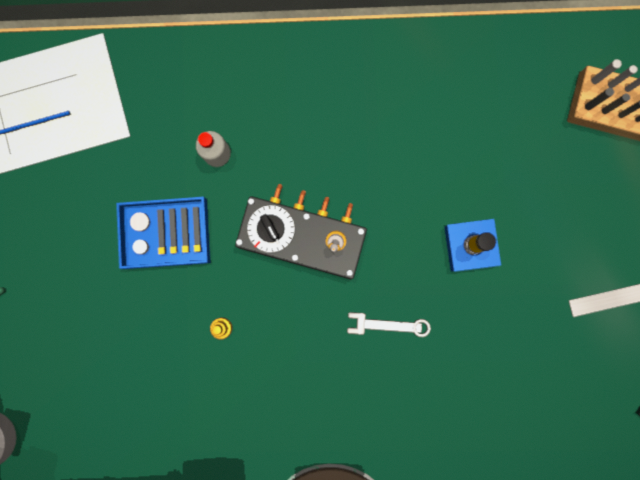

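The side view shows the block at about (313,250), the gun at (388,360) and the bottle at (341,178). The top view shows the dial at (271,229), the nipple at (336,242) and the gun stand at (473,246). I'll zoom in next.

```bash
python3 - <<'E'
import cv2,numpy as np
t=cv2.imread("pics/top0.png"); s=cv2.imread("pics/side0.png")
a=cv2.resize(t[180:290,225:375],None,fx=5,fy=5,interpolation=cv2.INTER_CUBIC)
b=cv2.resize(s[195:305,265:365],None,fx=5,fy=5,interpolation=cv2.INTER_CUBIC)
cv2.imwrite("pics/z1.png",a);cv2.imwrite("pics/z2.png",b)
E
```

```text
(no output)
```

View pics/z1.png

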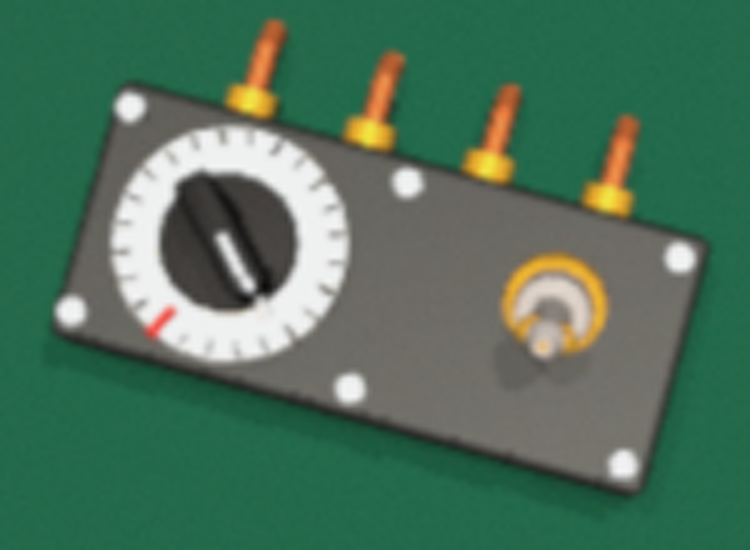

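View pics/z2.png

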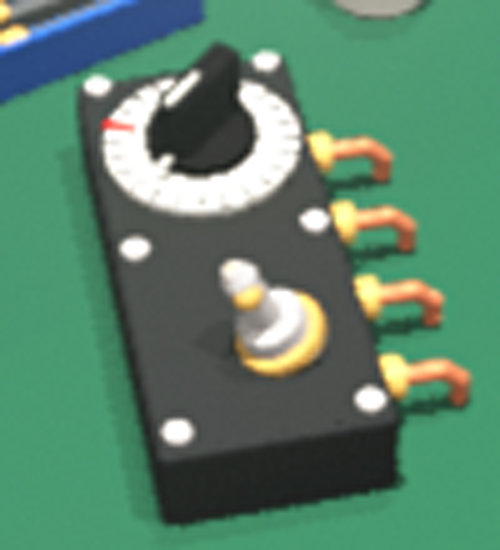

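```bash
cat > h.py <<'E'
import numpy as np,cv2
from scipy.spatial.transform import Rotation as R
def load(n): return dict(np.load(f"{n}.npz"))
def ray(s,p):
    M=R.from_euler('xyz',s["attitude"],degrees=True).as_matrix()
    d=M@np.linalg.inv(s["mtx"])@np.array([p[0],p[1],1.]); return s["xyz"],d
def plane(s,p,z):
    o,d=ray(s,p); return o+d*(z-o[2])/d[2]
def proj(s,X):
    M=R.from_euler('xyz',s["attitude"],degrees=True).as_matrix()
    c=(np.asarray(X)-s["xyz"])@M; q=c@s["mtx"].T; return q[...,:2]/q[...,2:]
def tri(s1,p1,s2,p2):
    A=[];b=[]
    for s,p in((s1,p1),(s2,p2)):
        o,d=ray(s,p);d=d/np.linalg.norm(d);P=np.eye(3)-np.outer(d,d);A.append(P);b.append(P@o)
    A=np.vstack(A);b=np.hstack(b);x=np.linalg.lstsq(A,b,rcond=None)[0]
    return x,np.linalg.norm(A@x-b)
def cloud(s):
    M=R.from_euler('xyz',s["attitude"],degrees=True).as_matrix()
    v,u=np.mgrid[0:480,0:640]; z=s["z_map"]
    c=np.stack([u,v,np.ones_like(u)],-1)@np.linalg.inv(s["mtx"]).T*z[...,None]
    return c@M.T+s["xyz"]
E
python3 - <<'E'
from h import *
np.set_printoptions(precision=4,suppress=True)
t=load("top0");s=load("side0")
T=lambda u,v:((u+.5)/5-.5+225,(v+.5)/5-.5+180)
S=lambda u,v:((u+.5)/5-.5+265,(v+.5)/5-.5+195)
# screws (top z~.045)
scT=[(130,106),(408,183),(680,257),(70,311),(350,388),(623,464)]
scS=[(267,62),(315,219),(370,398),(97,86),(135,248),(177,432)]
P=[]
for a,b in zip(scT,scS):
    x,e=tri(t,T(*a),s,S(*b)); P.append(x); print("screw",x,e,plane(t,T(*a),.047),plane(s,S(*b),.047))
P=np.array(P); c=P.mean(0); print("centre",c)
ydir=(P[0]+P[3]-P[2]-P[5]); ydir/=np.linalg.norm(ydir);print("y axis",ydir, "yaw",np.degrees(np.arctan2(-ydir[0],ydir[1])))
# ring mask
for n,im in(("top",t),("side",s)):
    g=im["color"].astype(int); m=((g.min(2)>170)).astype(np.uint8)
    k,lab,st,ce=cv2.connectedComponentsWithStats(m)
    for i in range(1,k):
        if 60<st[i,4]<3000 and abs(ce[i][0]-(271 if n=="top" else 306))<25 and abs(ce[i][1]-(229 if n=="top" else 222))<25:
            cs,_=cv2.findContours((lab==i).astype(np.uint8),0,2)
            h=cv2.convexHull(cs[0]); el=cv2.fitEllipse(h); print(n,st[i],el,plane(im,el[0],.051))
for nm,a,b,z in(("index in",(172,312),(131,127),.051),("ptr tip",(262,303),(166,162),.059),("nip tip",(543,347),(236,268),.09)):
    print(nm,tri(t,T(*a),s,S(*b)),plane(t,T(*a),z),plane(s,S(*b),z))
# gun
ct=cloud(t);cs=cloud(s)
for nm,im,cl in(("top",t,ct),("side",s,cs)):
    hsv=cv2.cvtColor(im["color"],cv2.COLOR_BGR2HSV)
    reg=np.zeros((480,640),bool)
    if nm=="top":reg[215:275,440:505]=1
    else: reg[330:410,345:425]=1
    blue=reg&(hsv[...,0]>100)&(hsv[...,0]<125)&(hsv[...,1]>150)
    blk=reg&(hsv[...,2]<60)&(cl[...,2]>.08)
    print(nm,"blue top",np.median(cl[blue],0),"z",np.percentile(cl[blue][:,2],[5,50,95]),"cap",blk.sum(),cl[blk].mean(0),np.percentile(cl[blk],[2,98],axis=0))
E
```

```text
screw [0.5974 0.1258 0.0454] 0.00016157833180672717 [0.5971 0.1256 0.047 ] [0.5967 0.1241 0.047 ]
screw [0.5663 0.0269 0.0475] 6.86670473787682e-06 [0.5664 0.0269 0.047 ] [0.5666 0.0273 0.047 ]
screw [ 0.5368 -0.0688  0.0476] 0.00028566376991637487 [ 0.5371 -0.0689  0.047 ] [ 0.5369 -0.0683  0.047 ]
screw [0.5241 0.1486 0.0459] 0.0001862170375447945 [0.5242 0.1484 0.047 ] [0.5235 0.1475 0.047 ]
screw [0.4938 0.0494 0.0469] 0.0001538273389653169 [0.4939 0.0494 0.047 ] [0.4937 0.0494 0.047 ]
screw [ 0.4643 -0.0463  0.0466] 0.00014300716902420146 [ 0.4643 -0.0464  0.047 ] [ 0.464  -0.0466  0.047 ]
centre [0.5305 0.0393 0.0467]
y axis [ 0.2954  0.9553 -0.0071] yaw -17.18147388556217
top [ 247  205   48   47 1061] ((270.4843444824219, 228.28079223632812), (46.4806022644043, 46.993934631347656), 75.33937072753906) [0.5462 0.0907 0.051 ]
side [286 209  39  29 507] ((304.925537109375, 223.1787872314453), (27.875822067260742, 38.83603286743164), 86.81273651123047) [0.545 0.088 0.051]
index in (array([0.5226, 0.1114, 0.0517]), np.float64(0.0003119063220696386)) [0.5224 0.1116 0.051 ] [0.5231 0.1121 0.051 ]
ptr tip (array([0.524 , 0.0792, 0.057 ]), np.float64(0.0003424628884500894)) [0.5241 0.0789 0.059 ] [0.5229 0.0774 0.059 ]
nip tip (array([ 0.5046, -0.0191,  0.0917]), np.float64(0.0014165359648348206)) [ 0.5038 -0.0188  0.09  ] [ 0.5063 -0.018   0.09  ]
top blue top [ 0.5028 -0.261   0.0303] z [0.0131 0.0303 0.0339] cap 155 [ 0.5081 -0.2707  0.112 ] [[ 0.4951 -0.2829  0.1016]
 [ 0.5198 -0.2566  0.1162]]
side blue top [ 0.4924 -0.2897  0.0297] z [0.0057 0.0297 0.032 ] cap 258 [ 0.5058 -0.2744  0.1154] [[ 0.4936 -0.2863  0.1101]
 [ 0.5206 -0.26    0.1152]]
```

```bash
python3 - <<'E'
from h import *
np.set_printoptions(precision=4,suppress=True)
t=load("top0");s=load("side0")
for nm,im in(("top",t),("side",s)):
    cl=cloud(im); g=im["color"].max(2)
    d=np.hypot(cl[...,0]-.5463,cl[...,1]-.0905)
    m=(d<.03)&(cl[...,2]>.08)&(cl[...,2]<.1)
    p=cl[m]; q=p[:,:2]-p[:,:2].mean(0); w,v=np.linalg.eigh(q.T@q)
    print(nm,m.sum(),p.mean(0),"bar ang",np.degrees(np.arctan2(*v[::-1,1])))
    hsv=cv2.cvtColor(im["color"],cv2.COLOR_BGR2HSV)
    # cap
    reg=np.zeros((480,640),bool)
    if nm=="top":reg[215:275,440:505]=1
    else: reg[330:410,345:425]=1
    m=(reg&(cl[...,2]>.109)).astype(np.uint8)
    c,_=cv2.findContours(m,0,2); c=max(c,key=cv2.contourArea); e=cv2.fitEllipse(cv2.convexHull(c)); print("cap",e,plane(im,e[0],.113))
    y=(reg&(hsv[...,0]>12)&(hsv[...,0]<32)&(hsv[...,1]>130)&(cl[...,2]>.04))
    print("barrel",y.sum(),np.percentile(cl[y],[2,50,98],axis=0))
    # nipple points
    d=np.hypot(cl[...,0]-.5046,cl[...,1]+.0191)
    m=(d<.012)&(cl[...,2]>.083)
    print("nip",m.sum(),cl[m].mean(0),cl[m][:,2].max(), cl[m][np.argmax(cl[m][:,2])])
    # stand rim
    b=reg&(hsv[...,0]>100)&(hsv[...,0]<125)&(hsv[...,1]>150)&(abs(cl[...,2]-.03)<.003)
    print("stand",cv2.minAreaRect(cl[b][:,:2].astype(np.float32)))
E
python3 - <<'E'
import cv2
t=cv2.imread("pics/top0.png"); s=cv2.imread("pics/side0.png")
a=cv2.resize(s[325:410,345:430],None,fx=6,fy=6,interpolation=cv2.INTER_CUBIC)
b=cv2.resize(t[225:260,315:365],None,fx=14,fy=14,interpolation=cv2.INTER_CUBIC)
cv2.imwrite("pics/z3.png",a)
cv2.imwrite("pics/z4.png",b)
b=cv2.resize(s[240:280,300:340],None,fx=14,fy=14,interpolation=cv2.INTER_CUBIC)
cv2.imwrite("pics/z5.png",b)
E
```

```text
top 218 [0.5459 0.0895 0.0886] bar ang -151.80564959551307
cap ((486.5186462402344, 240.99183654785156), (18.833900451660156, 19.04743194580078), 144.3652801513672) [ 0.5083 -0.2713  0.113 ]
barrel 126 [[ 0.4946 -0.2675  0.0484]
 [ 0.5046 -0.2588  0.075 ]
 [ 0.5195 -0.2564  0.1044]]
nip 79 [ 0.5079 -0.0204  0.0887] 0.09780141813070087 [ 0.5033 -0.02    0.0978]
stand ((0.5086765289306641, -0.2717212438583374), (0.08384203910827637, 0.08474978059530258), 5.599977970123291)
side 147 [0.5435 0.0871 0.0866] bar ang -153.02434170511637
cap ((389.8926696777344, 342.01812744140625), (17.822092056274414, 20.487823486328125), 106.36580657958984) [ 0.507  -0.2728  0.113 ]
barrel 310 [[ 0.4925 -0.2868  0.0495]
 [ 0.4981 -0.2828  0.0769]
 [ 0.5135 -0.2692  0.1095]]
nip 53 [ 0.5046 -0.0235  0.0883] 0.09466635142519386 [ 0.502  -0.0231  0.0947]
stand ((0.5078863501548767, -0.27195802330970764), (0.08619531244039536, 0.08422849327325821), 5.500771522521973)
```

View pics/z3.png

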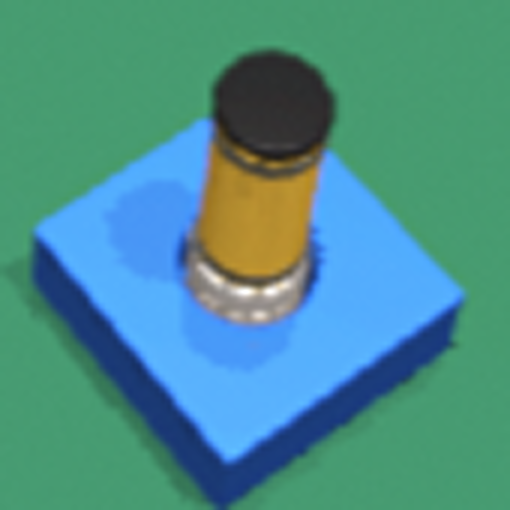

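View pics/z4.png

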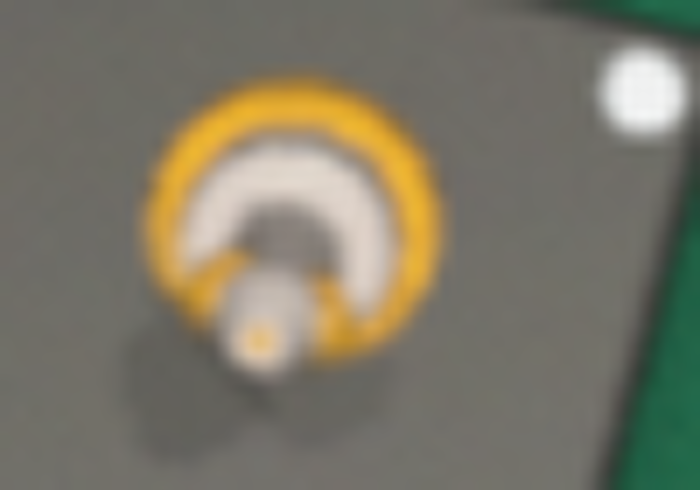

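View pics/z5.png

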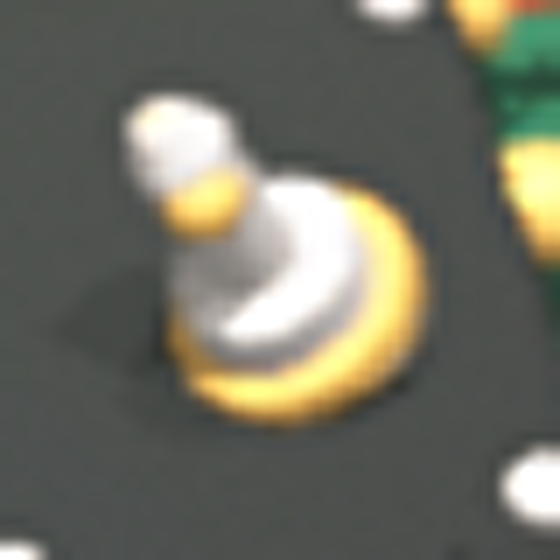

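```bash
python3 - <<'E'
from h import *
np.set_printoptions(precision=4,suppress=True)
t=load("top0");s=load("side0")
Z=lambda u,v,a,b:((u+.5)/14-.5+a,(v+.5)/14-.5+b)
pt=Z(260,340,315,225);ps=Z(147,118,300,240)
print(tri(t,pt,s,ps))
for z in(.086,.09,.094): print(z,plane(t,pt,z),plane(s,ps,z))
print("flange",plane(t,Z(293,220,315,225),.048),plane(s,Z(300,300,300,240),.048))
b=Z(275,282,315,225);print("balls",plane(t,b,.08))
by=np.array([.2954,.9553,0]);bx=np.array([.9553,-.2954,0]);n=np.cos(.42)*np.array([0,0,1])-np.sin(.42)*bx
for h in (.086,.088,.09,.092):
  X=plane(t,pt,h); print(h,X,proj(t,X-.0125*n),b,proj(s,X),ps, proj(t,X-.033*n),proj(t,X-n*(h-.047)/n[2]))
E
```

```text
(array([ 0.5032, -0.0183,  0.0927]), np.float64(0.0010619895206785332))
0.086 [ 0.5044 -0.0187  0.086 ] [ 0.5053 -0.0123  0.086 ]
0.09 [ 0.5041 -0.0186  0.09  ] [ 0.5036 -0.0158  0.09  ]
0.094 [ 0.5038 -0.0186  0.094 ] [ 0.502  -0.0192  0.094 ]
flange [ 0.5219 -0.0239  0.048 ] [ 0.5235 -0.022   0.048 ]
balls [ 0.5118 -0.0208  0.08  ]
0.086 [ 0.5044 -0.0187  0.086 ] [333.8122 246.4015] (334.17857142857144, 244.67857142857142) [311.1355 250.2204] (310.0357142857143, 247.96428571428572) [334.9331 242.5544] [335.4494 240.7824]
0.088 [ 0.5042 -0.0186  0.088 ] [333.8136 246.3966] (334.17857142857144, 244.67857142857142) [311.0403 249.5181] (310.0357142857143, 247.96428571428572) [334.9367 242.542 ] [335.5694 240.3706]
0.09 [ 0.5041 -0.0186  0.09  ] [333.8151 246.3917] (334.17857142857144, 244.67857142857142) [310.9448 248.8135] (310.0357142857143, 247.96428571428572) [334.9404 242.5295] [335.6894 239.9588]
0.092 [ 0.504  -0.0186  0.092 ] [333.8165 246.3868] (334.17857142857144, 244.67857142857142) [310.849  248.1066] (310.0357142857143, 247.96428571428572) [334.944  242.5169] [335.8093 239.5471]
```

>>> send_rows:
  commands:
    - [0,[0.1,-0.18,0.02],[0,0,0]]
    - [0,[0.1,-0.18,0],[0,0,0]]
    - [0,[0.1,-0.18,0],[0,0,0]]
    - [0,[0.1,-0.18,0],[0,0,0]]

```text
clock: 0.5
tool_pos: [0.28, 0.4727, 0.1962]
orientation: [-179.9, -0.4, -105.5]
force: [0.8, 0.7, 0.2]
opening: 0.0877
```

>>> send_rows:
  commands:
    - [0,[0.106,-0.153,0],[0,0,0.02]]
    - [0,[0.106,-0.153,0],[0,0,0.02]]
    - [0,[0.106,-0.153,0],[0,0,0.02]]
    - [0,[0.106,-0.153,0],[0,0,0.02]]
    - [0,[0.106,-0.153,0],[0,0,0.02]]
    - [0,[0.106,-0.153,0],[0,0,0.02]]
    - [0,[0.106,-0.153,0],[0,0,0]]
    - [0,[0.106,-0.153,0],[0,0,0]]
    - [0,[0.106,-0.153,-0.05],[0,0,0]]
    - [0,[0.106,-0.153,-0.05],[0,0,0]]
    - [0,[0,0,0],[0,0,0]]

```text
clock: 1.6
tool_pos: [0.5504, 0.0699, 0.1696]
orientation: [-179.9, -0.4, -61.1]
force: [-0.8, 0.2, -1.0]
opening: 0.0875
```

>>> send_rows:
  commands:
    - [0,[-0.016,0.08,-0.02],[0,0,-0.003]]
    - [0,[0,0,-0.14],[0,0,0]]
    - [0,[0,0,-0.13],[0,0,0]]
    - [0,[0,0,-0.1],[0,0,0]]
    - [0,[0,0,0],[0,0,0]]

```text
clock: 2.1
tool_pos: [0.5461, 0.0881, 0.0687]
orientation: [-180.0, -0.4, -62.6]
force: [0.0, 0.3, 0.6]
opening: 0.0873
```

>>> send_rows:
  commands:
    - [0,[0,0.009,-0.01],[0,0,0]]
    - [0,[0,0,0],[0,0,0]]
    - [1,[0,0,0],[0,0,0]]
    - [1,[0,0,0],[0,0,0]]
    - [1,[0,0,0],[0,0,0]]
    - [1,[0,0,0],[0,0,0]]
    - [1,[0,0,0],[0,0,0]]
    - [1,[0,0,0],[0,0,0]]
    - [1,[0,0,0],[0,0,0]]
    - [1,[0,0,0],[0,0,0]]

```text
clock: 3.1
tool_pos: [0.549, 0.0925, 0.0719]
orientation: [-179.5, -0.5, -62.5]
force: [0.1, -0.7, -0.1]
opening: 0.0293
```

>>> send_rows:
  commands:
    - [1,[-0.01,-0.006,-0.02],[0,0,0]]
    - [1,[0,0,-0.004],[0,0,0]]
    - [1,[0,0,-0.002],[0,0,0]]
    - [1,[0,0,0],[0,0,0]]
    - [1,[0,0,0],[0,0,0]]

```text
clock: 3.6
tool_pos: [0.5459, 0.0906, 0.0643]
orientation: [-179.6, -0.5, -62.5]
force: [-0.2, 0.4, -0.6]
opening: 0.0007
```

```bash
cat > look.py <<'E'
import sys
from plant import sensors, snapshot
import cv2,numpy as np
n=sys.argv[1]
a=[]
for c in("side","top"):
    s=snapshot(c); np.savez(f"{c}{n}.npz",**s); cv2.imwrite(f"pics/{c}{n}.png",s["color"]); a.append(s["color"])
x=[int(v) for v in sys.argv[2:]]
if x: 
    o=[]
    for im,(u,v) in zip(a,(x[:2],x[2:])):
        u=max(0,min(u-50,540)); v=max(0,min(v-60,360))
        o.append(cv2.resize(im[v:v+120,u:u+100],None,fx=4,fy=4,interpolation=cv2.INTER_CUBIC))
    cv2.imwrite(f"pics/c{n}.png",np.hstack(o))
st=sensors.get_obs(); print({k:np.round(v,4) for k,v in st.items()})
E
python3 look.py 1 305 215 271 229
```

```text
{'clock': np.float64(3.7), 'joint_pos': array([ 30.0844,  16.0207, -25.4154,   0.6535, -48.177 ,  87.0041]), 'qvel': array([-0.0217, -0.0881,  0.0826, -0.0321, -0.0936,  0.008 ]), 'tau': array([-4.00000e-03, -4.62040e+01,  2.34934e+01,  5.50780e+00,
        1.03400e-01, -9.00000e-04]), 'tool_pos': array([0.5459, 0.0906, 0.0644]), 'orientation': array([-179.5899,   -0.4691,  -62.479 ]), 'force': array([-0.487 , -0.2136, -0.0311]), 'moment': array([-0.0687, -0.0283,  0.0303]), 'opening': np.float64(0.0002)}
```

View pics/c1.png

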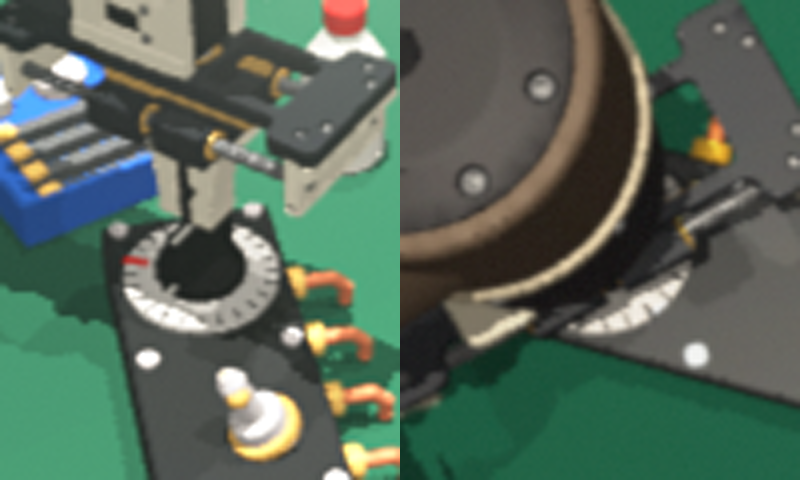

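View pics/side1.png

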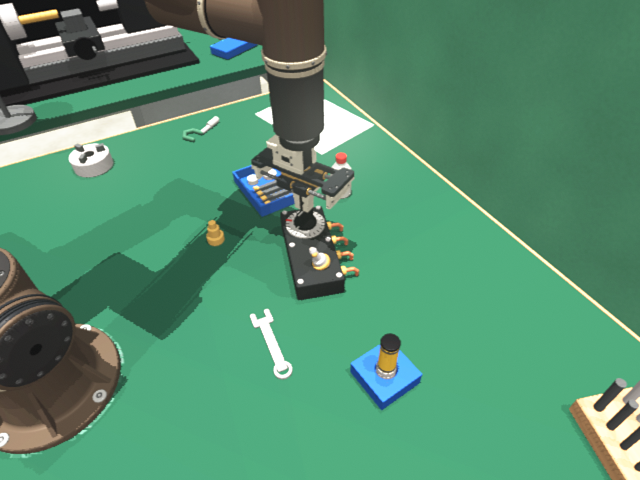

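View pics/top1.png

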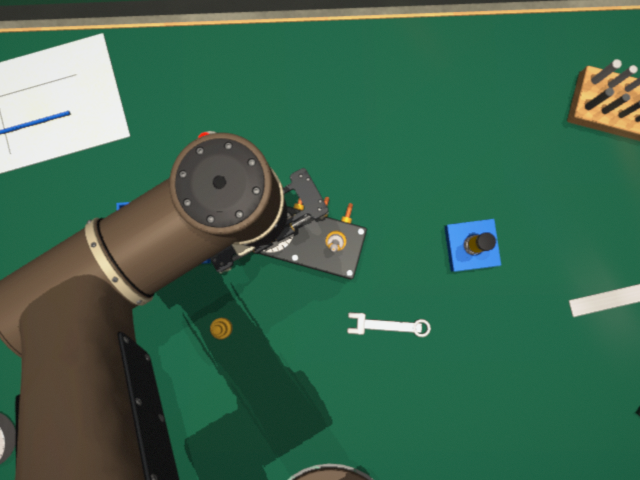

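```bash
python3 - <<'E'
from h import *
t=load("top1");s=load("side1")
for X in([.5459,.0906,.064],[.5459,.0906,.083],[.5462,.0905,.089],[.5462,.0905,.059]): print(X,proj(s,np.array(X)),proj(t,np.array(X)))
a=cv2.resize(s["color"][130:245,255:365],None,fx=5,fy=5,interpolation=cv2.INTER_CUBIC)
cv2.imwrite("pics/z6.png",a)
E
```

```text
[0.5459, 0.0906, 0.064] [304.49528971 217.86751851] [269.82159994 227.73374697]
[0.5459, 0.0906, 0.083] [304.14701919 211.20384976] [268.74868753 226.62265096]
[0.5462, 0.0905, 0.089] [304.18428757 209.04076115] [268.45597518 226.08640513]
[0.5462, 0.0905, 0.059] [304.73137052 219.57086316] [270.15031862 227.84793766]
```

View pics/z6.png

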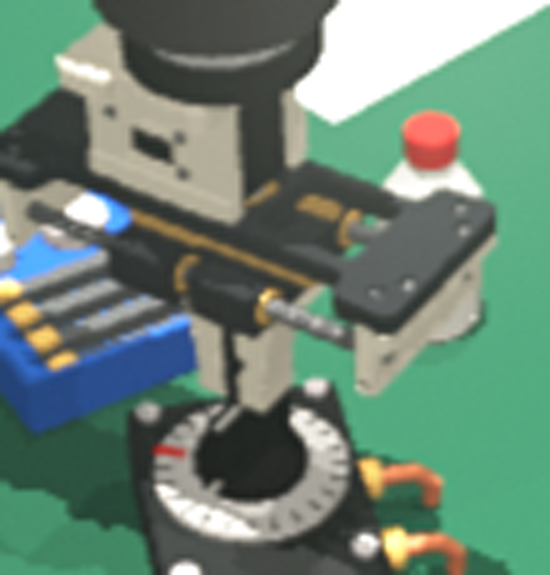

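```bash
python3 - <<'E'
from h import *
np.set_printoptions(precision=3,suppress=True)
s=load("side1");c=cloud(s)
for u,v in((215,370),(235,340),(235,370),(265,370),(265,400),(285,370),(230,415),(240,425),(250,440),(180,450),(250,480)):
    x=int(255+u/5);y=int(130+v/5); print((u,v),(x,y),c[y,x],s["color"][y,x])
E
```

```text
(215, 370) (298, 204) [0.533 0.09  0.109] [149 170 175]
(235, 340) (302, 198) [0.538 0.081 0.129] [130 149 154]
(235, 370) (302, 204) [0.538 0.082 0.113] [62 69 69]
(265, 370) (308, 204) [0.547 0.072 0.116] [140 159 165]
(265, 400) (308, 210) [0.547 0.073 0.099] [140 160 166]
(285, 370) (312, 204) [0.559 0.079 0.106] [140 159 166]
(230, 415) (301, 213) [0.534 0.081 0.091] [116 125 126]
(240, 425) (303, 215) [0.537 0.079 0.086] [35 38 34]
(250, 440) (305, 218) [0.542 0.081 0.073] [35 38 35]
(180, 450) (291, 220) [ 0.234 -0.564  0.73 ] [ 74  80 177]
(250, 480) (305, 226) [0.537 0.072 0.059] [39 42 39]
```

```bash
python3 - <<'E'
from h import *
np.set_printoptions(precision=3,suppress=True)
s=load("side1");c=cloud(s)
for x in range(296,318,2):
    print(x,[f"{y}:{c[y,x,0]:.3f},{c[y,x,1]:.3f},{c[y,x,2]:.3f},{s['color'][y,x].mean():.0f}" for y in range(200,222,3)])
E
```

```text
296 ['200:0.530,0.093,0.119,165', '203:0.530,0.095,0.109,165', '206:0.530,0.094,0.102,166', '209:0.574,0.195,-0.003,99', '212:0.545,0.131,0.050,115', '215:0.524,0.084,0.087,102', '218:0.523,0.084,0.080,34', '221:0.523,0.085,0.070,34']
298 ['200:0.534,0.092,0.117,166', '203:0.533,0.090,0.112,168', '206:0.532,0.090,0.104,165', '209:0.578,0.192,-0.003,96', '212:0.531,0.090,0.087,134', '215:0.527,0.081,0.088,137', '218:0.526,0.080,0.082,34', '221:0.527,0.082,0.071,35']
300 ['200:0.536,0.086,0.122,56', '203:0.536,0.087,0.113,68', '206:0.536,0.088,0.104,79', '209:0.536,0.090,0.094,68', '212:0.534,0.086,0.090,110', '215:0.531,0.080,0.088,67', '218:0.528,0.076,0.084,36', '221:0.528,0.075,0.076,36']
302 ['200:0.538,0.081,0.125,136', '203:0.538,0.083,0.115,45', '206:0.538,0.083,0.107,110', '209:0.538,0.083,0.099,84', '212:0.538,0.085,0.089,115', '215:0.534,0.078,0.088,35', '218:0.534,0.077,0.080,36', '221:0.534,0.078,0.070,34']
304 ['200:0.540,0.076,0.127,167', '203:0.539,0.075,0.120,147', '206:0.539,0.076,0.111,166', '209:0.539,0.077,0.102,167', '212:0.541,0.082,0.090,47', '215:0.540,0.079,0.
[... 767 characters left out ...]
 ['200:0.558,0.077,0.118,152', '203:0.560,0.080,0.107,153', '206:0.561,0.082,0.097,155', '209:0.567,0.095,0.076,44', '212:0.565,0.093,0.070,44', '215:0.566,0.094,0.061,43', '218:0.562,0.088,0.059,37', '221:0.558,0.081,0.057,40']
314 ['200:0.626,0.200,-0.001,131', '203:0.620,0.189,-0.000,128', '206:0.615,0.178,0.001,130', '209:0.587,0.125,0.045,57', '212:0.579,0.109,0.052,204', '215:0.574,0.101,0.051,210', '218:0.564,0.082,0.062,35', '221:0.561,0.077,0.059,38']
316 ['200:0.631,0.198,-0.002,129', '203:0.624,0.186,0.001,128', '206:0.595,0.131,0.046,200', '209:0.591,0.123,0.045,87', '212:0.584,0.110,0.048,202', '215:0.579,0.101,0.049,229', '218:0.574,0.092,0.050,204', '221:0.566,0.076,0.058,93']
```

>>> send_rows:
  commands:
    - [1,[0,0,0.16],[0,0,0]]
    - [1,[0,0,0.16],[0,0,0]]
    - [1,[0,-0.1,0],[0,0,0]]
    - [1,[0,0,0],[0,0,0]]

```text
clock: 4.1
tool_pos: [0.5453, 0.0649, 0.1468]
orientation: [-179.7, -0.5, -62.4]
force: [-0.9, 0.6, -0.5]
opening: 0.0004
```

```bash
python3 look.py 2 305 190 271 229
```

```text
{'clock': np.float64(4.2), 'joint_pos': array([ 27.7312,  10.7685, -20.0312,   0.6145, -58.8688,  89.5651]), 'qvel': array([ 0.6082,  0.9822, -0.7329, -0.4411,  0.2515, -0.1715]), 'tau': array([-4.15600e-01, -4.28105e+01,  2.68864e+01,  6.30340e+00,
       -1.29000e-02,  8.18000e-02]), 'tool_pos': array([0.546 , 0.0661, 0.1467]), 'orientation': array([-179.6659,   -0.5253,  -62.389 ]), 'force': array([ 0.2478,  0.0116, -0.0754]), 'moment': array([-0.0791, -0.0004,  0.013 ]), 'opening': np.float64(0.0005)}
```

View pics/c2.png

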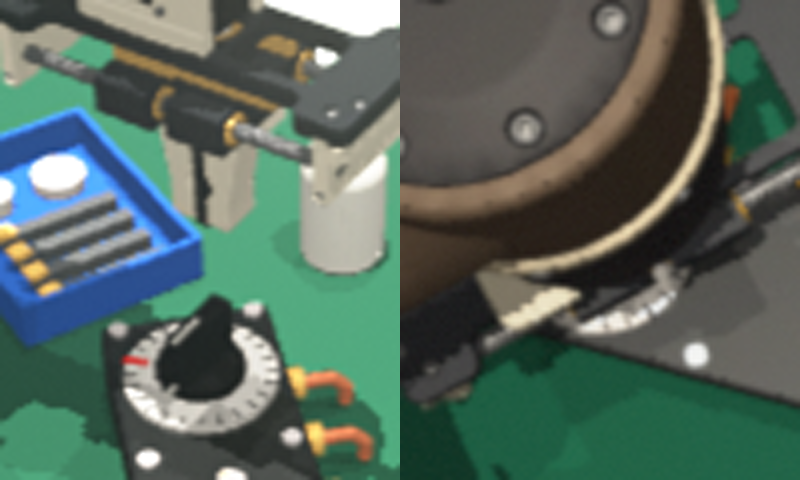

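```bash
python3 - <<'E'
from h import *
np.set_printoptions(precision=3,suppress=True)
s=load("side2");c=cloud(s)
P=np.array([.546,.0661,.1467])
print("proj reported TCP",proj(s,P),proj(s,P+[0,0,.03]))
m=np.zeros((480,640),bool); m[160:200,293:325]=1
q=c[m]; r=np.hypot(q[:,0]-.546,q[:,1]-.066)<.04
q=q[r]; print(r.sum(),np.percentile(q,[0,2,10,50],axis=0))
low=q[(q[:,2]>.1)]; print(low[:,2].min(), low[np.argsort(low[:,2])[:8]])
E
```

```text
proj reported TCP [308.666 194.234] [308.166 182.168]
413 [[0.511 0.027 0.175]
 [0.525 0.033 0.179]
 [0.528 0.044 0.184]
 [0.538 0.053 0.204]]
0.17547652569457017 [[0.538 0.059 0.175]
 [0.539 0.057 0.176]
 [0.537 0.061 0.177]
 [0.535 0.062 0.177]
 [0.532 0.069 0.178]
 [0.537 0.063 0.178]
 [0.539 0.054 0.178]
 [0.541 0.05  0.178]]
```

>>> send_rows:
  commands:
    - [0.4,[0,0.098,0],[0,0,0]]
    - [0.4,[0,0,-0.02],[0,0,0]]
    - [0.4,[0,0,0],[0,0,0]]
    - [0.4,[0,0,0],[0,0,0]]
    - [0.4,[0,0,0],[0,0,0]]
    - [0.4,[0,0,0],[0,0,0]]
    - [0.4,[0,0,-0.1],[0,0,0]]

```text
clock: 4.9
tool_pos: [0.5472, 0.0921, 0.1168]
orientation: [-179.6, -0.6, -62.4]
force: [0.3, 1.3, 0.1]
opening: 0.0496
```

>>> send_rows:
  commands:
    - [0.4,[-0.004,-0.006,-0.12],[0,0,0]]
    - [0.4,[0,0,-0.1],[0,0,0]]
    - [0.4,[0,0,-0.05],[0,0,0]]
    - [0.4,[0,0,0],[0,0,0]]

```text
clock: 5.3
tool_pos: [0.545, 0.0891, 0.0453]
orientation: [-179.7, -0.5, -62.5]
force: [0.2, -0.2, -0.1]
opening: 0.0525
```

>>> send_rows:
  commands:
    - [0.4,[0.004,0.005,-0.03],[0,0,0]]
    - [1,[0,0,0],[0,0,0]]
    - [1,[0,0,0],[0,0,0]]
    - [1,[0,0,0],[0,0,0]]
    - [1,[0,0,0],[0,0,0]]
    - [1,[0,0,0],[0,0,0]]

```text
clock: 5.9
tool_pos: [0.5483, 0.0911, 0.0406]
orientation: [-179.4, -0.6, -62.5]
force: [0.2, 0.8, 0.4]
opening: 0.018
```

>>> send_rows:
  commands:
    - [1,[-0.007,-0.002,-0.01],[0,0,0]]
    - [1,[0,0,0],[0,0,0]]
    - [1,[0,0,0],[0,0,0]]
    - [1,[0,0,0],[0,0,0]]

```text
clock: 6.3
tool_pos: [0.548, 0.092, 0.0401]
orientation: [-179.1, -0.5, -62.4]
force: [0.7, 0.1, 0.2]
opening: 0.014
```

>>> send_rows:
  commands:
    - [1,[0,0,0],[0,0,-0.0194]]
    - [1,[0,0,0],[0,0,-0.0194]]
    - [1,[0,0,0],[0,0,-0.0194]]
    - [1,[0,0,0],[0,0,-0.0194]]
    - [1,[0,0,0],[0,0,-0.0194]]
    - [1,[0,0,0],[0,0,-0.0194]]
    - [1,[0,0,0],[0,0,-0.0194]]
    - [1,[0,0,0],[0,0,-0.0194]]
    - [1,[0,0,0],[0,0,-0.0194]]

```text
clock: 7.2
tool_pos: [0.5473, 0.0899, 0.0401]
orientation: [-179.2, -0.7, -127.6]
force: [0.1, -0.6, 1.0]
opening: 0.0138
```

>>> send_rows:
  commands:
    - [1,[-0.004,0.002,0],[0,0,-0.006]]
    - [1,[0,0,0],[0,0,0]]

```text
clock: 7.4
tool_pos: [0.5473, 0.0898, 0.0401]
orientation: [-179.1, -0.7, -130.1]
force: [-1.5, 0.4, 2.0]
opening: 0.0137
```

```bash
python3 look.py 3 305 205 271 229
```

```text
{'clock': np.float64(7.5), 'joint_pos': array([ 30.3854,  18.1688, -26.5724,   1.4907, -45.667 ,  18.5364]), 'qvel': array([ 0.0266, -0.0456,  0.0523, -0.0347, -0.0013,  0.4907]), 'tau': array([  1.2768, -48.4194,  22.2795,   4.8731,  -0.2788,  -0.1003]), 'tool_pos': array([0.5473, 0.0898, 0.0402]), 'orientation': array([-179.129 ,   -0.7328, -130.0382]), 'force': array([ 1.9918, -1.3225, -1.0954]), 'moment': array([-0.5213, -0.6407, -0.0796]), 'opening': np.float64(0.0136)}
```

View pics/c3.png

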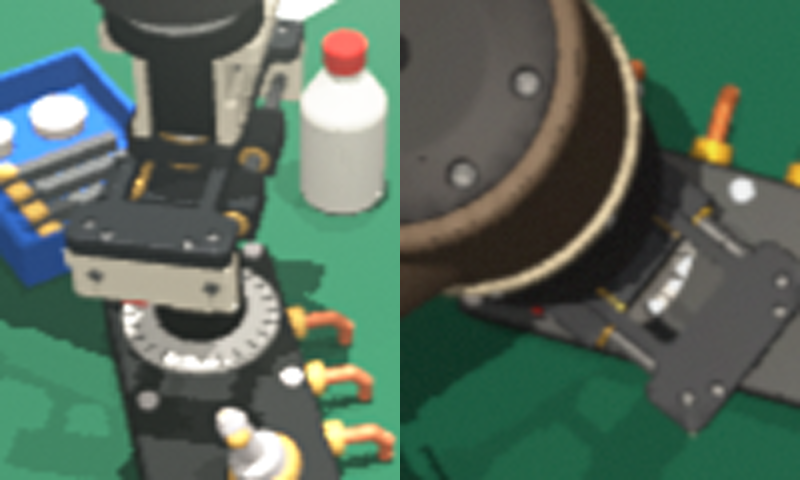

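>>> send_rows:
  commands:
    - [1,[0,0,0],[0,0,-0.0035]]
    - [1,[0,0,0],[0,0,0]]
    - [1,[0,0,0],[0,0,0]]
    - [0.4,[0,0,0],[0,0,0]]
    - [0.4,[0,0,0],[0,0,0]]
    - [0.4,[0,0,0],[0,0,0]]
    - [0.4,[0,0,0],[0,0,0]]
    - [0.4,[0,0,0],[0,0,0]]

```text
clock: 8.3
tool_pos: [0.5468, 0.0902, 0.0401]
orientation: [-179.2, -0.8, -131.3]
force: [-0.4, 0.6, -0.8]
opening: 0.048
```

>>> send_rows:
  commands:
    - [0.4,[0,0,0.1],[0,0,0]]
    - [0.4,[0,0,0.18],[0,0,0]]
    - [0.4,[0,-0.05,0.18],[0,0,0.01]]
    - [0.4,[-0.02,-0.18,0.05],[0,0,0.01]]
    - [0,[-0.02,-0.18,0],[0,0,0.01]]
    - [0,[-0.02,-0.18,0],[0,0,0.01]]
    - [0,[-0.02,-0.18,0],[0,0,0.01]]
    - [0,[-0.02,-0.18,0],[0,0,0.01]]

```text
clock: 9.1
tool_pos: [0.5209, -0.1508, 0.1738]
orientation: [-178.8, -0.9, -108.4]
force: [2.0, 0.4, 0.4]
opening: 0.0789
```

```bash
python3 look.py 4 305 205 271 229
```

```text
{'clock': np.float64(9.2), 'joint_pos': array([  5.3109,   8.3342, -19.6566,   1.4668, -61.3572,  65.338 ]), 'qvel': array([ 4.0587,  0.0621,  0.0415, -0.5005,  0.3093, -8.8788]), 'tau': array([ -1.7735, -39.8182,  28.0608,   6.7919,   0.1007,   1.9765]), 'tool_pos': array([ 0.52  , -0.1534,  0.1734]), 'orientation': array([-178.8742,   -0.9083, -108.6642]), 'force': array([-0.3029,  0.5258, -1.392 ]), 'moment': array([0.1107, 0.0635, 0.0255]), 'opening': np.float64(0.0849)}
```

View pics/c4.png

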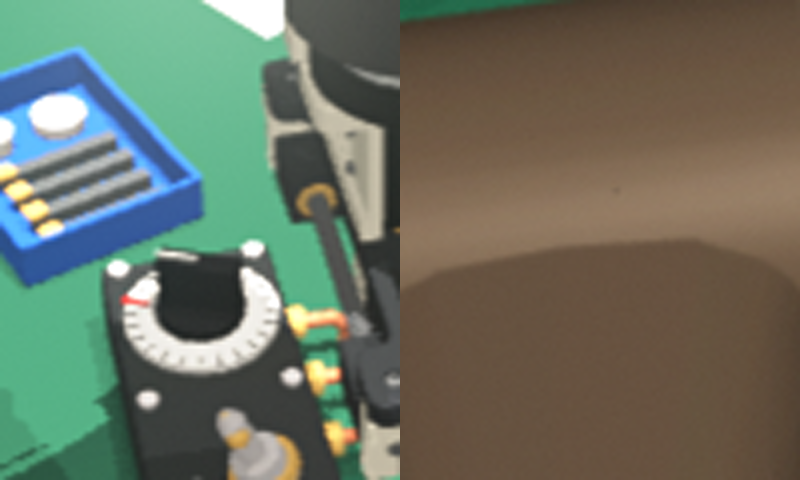

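```bash
python3 - <<'E'
from h import *
np.set_printoptions(precision=4,suppress=True)
s=load("side4");cl=cloud(s)
d=np.hypot(cl[...,0]-.5463,cl[...,1]-.0905)
m=(d<.03)&(cl[...,2]>.083)&(cl[...,2]<.1)
p=cl[m]; q=p[:,:2]-p[:,:2].mean(0); w,v=np.linalg.eigh(q.T@q)
print(m.sum(),p.mean(0),np.degrees(np.arctan2(*v[::-1,1])))
# white line on bar top at z=.089
for pz in ((160,254),(195,259)):
    print(plane(s,(255+(pz[0]+.5)/4-.5,145+(pz[1]+.5)/4-.5),.0895))
for h,a in ((.059,138.6),(.051,138.6)):
    for r in(.023,.03,.04): print(h,r,(proj(s,np.array([.5463+r*np.cos(np.radians(a)),.0905+r*np.sin(np.radians(a)),h]))-[255,145])*4)
cv2.imwrite("pics/z7.png",cv2.resize(s["color"][200:240,275:330],None,fx=12,fy=12,interpolation=cv2.INTER_CUBIC))
E
```

```text
129 [0.5442 0.0881 0.0877] 138.69183207077958
[0.5299 0.1025 0.0895]
[0.544  0.0899 0.0895]
0.059 0.023 [157.4917 292.3385]
0.059 0.03 [144.8956 290.5576]
0.059 0.04 [126.9533 288.0208]
0.051 0.023 [158.2946 303.2547]
0.051 0.03 [145.7697 301.471 ]
0.051 0.04 [127.9284 298.9303]
```

View pics/z7.png

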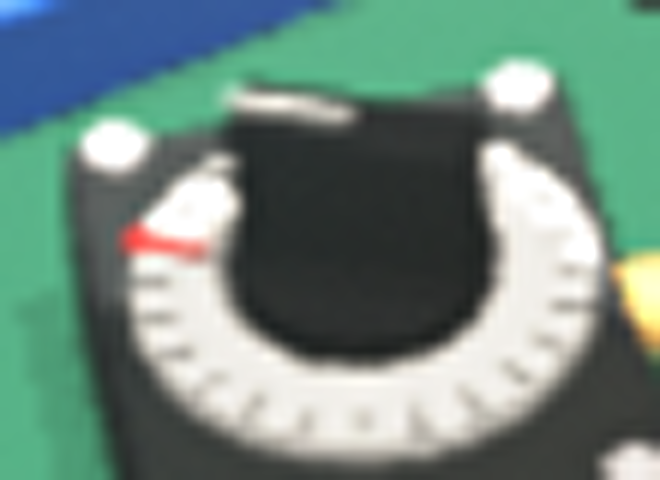

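```bash
python3 - <<'E'
from h import *
s=load("side4");cl=cloud(s)
A=np.array([.5457,.0893])
for p in((293,213.3),(294,213.3),(292.5,214.5)):
  for z in(.055,.059,.065,.07):
    q=plane(s,p,z)[:2]-A; print(p,z,np.degrees(np.arctan2(q[1],q[0])),np.hypot(*q))
print(cl[208:222,293]); 
s0=load("side0");q=plane(s0,(298.1,227.4),.059)[:2]-A;print("orig tip",np.degrees(np.arctan2(q[1],q[0])),np.hypot(*q))
print(s["color"][210:222,290:298].mean(2).astype(int))
for a in range(115,146,5): print(a,proj(s,np.array([A[0]+.03*np.cos(np.radians(a)),A[1]+.03*np.sin(np.radians(a)),.058])))
E
```

```text
(293, 213.3) 0.055 106.53613877609475 0.03721484042019995
(293, 213.3) 0.059 111.39516593177511 0.0339287947893677
(293, 213.3) 0.065 120.5931917254702 0.029580699967814508
(293, 213.3) 0.07 130.3363634551073 0.026706042759373296
(294, 213.3) 0.055 104.11032461251277 0.03566487426650314
(294, 213.3) 0.059 108.97571108711712 0.03226354911002502
(294, 213.3) 0.065 118.3938437947603 0.027728090270510094
(294, 213.3) 0.07 128.65180044350282 0.02470585601789492
(292.5, 214.5) 0.055 112.08101736386217 0.03532008306519461
(292.5, 214.5) 0.059 117.69802666733872 0.03237137400527283
(292.5, 214.5) 0.065 128.11658427392717 0.02867547444083705
(292.5, 214.5) 0.07 138.72719526775208 0.02649331738212364
[[ 0.52745924  0.10537847  0.0887339 ]
 [ 0.56682635  0.1956294  -0.00076684]
 [ 0.52413338  0.09856582  0.08985917]
 [ 0.52478851  0.10045326  0.08531424]
 [ 0.52531769  0.10205647  0.08101992]
 [ 0.52511949  0.10199884  0.07832585]
 [ 0.53622943  0.12783135  0.0501949 ]
 [ 0.5342133   0.12362782  0.05146128]
 [ 0.53315532  0.12161708  0.05057959]
 [ 0.53017529  0.11519729  0.05408873]
 [ 0.52654174  0.10727159  0.05914468]
 [ 0.52930226  0.11402062  0.0495366 ]
 [ 0.52360791  0.10135263  0.05941879]
 [ 0.52263886  0.09953481  0.05842179]]
orig tip -149.68654800003853 0.026399471594772857
[[125 115 110  85  59  52  55  58]
 [106 100  96  69  49  44  45  47]
 [ 95  96 108  97  62  44  44  44]
 [ 90 111 190 205 128  52  43  44]
 [148 200 199 162  94  43  41  44]
 [255 255 255 251 116  43  41  45]
 [255 255 255 255 199  61  40  44]
 [245 255 255 255 206  66  39  43]
 [255 255 246 223 133  48  40  41]
 [255 253 230 178 100  43  40  42]
 [178 177 190 157  82  43  41  42]
 [179 160 169 127  63  43  43  42]]
115 [293.80832126 214.87412226]
120 [293.09810943 215.56040151]
125 [292.47389565 216.28471568]
130 [291.94070204 217.04189504]
135 [291.50294334 217.82648143]
140 [291.16438343 218.63276039]
145 [290.92809433 219.45479659]
```

```bash
cat > rel.py <<'E'
import sys
from h import *
from plant import sensors
# usage: target x y z roll pitch yaw -> remaining shift (units) and rotvec(units)
def rel(p,e):
    o=sensors.get_obs(); Rc=R.from_euler('xyz',o["orientation"],degrees=True); Rt=R.from_euler('xyz',e,degrees=True)
    return (np.array(p)-o["tool_pos"])/.25,(Rt*Rc.inv()).as_rotvec()/(2*np.pi)
if __name__=="__main__":
    a=[float(v) for v in sys.argv[1:]]; np.set_printoptions(precision=4,suppress=True); print(*rel(a[:3],a[3:]))
E
python3 rel.py .508 -.2718 .14 180 0 -107.2
```

```text
[-0.048  -0.4735 -0.1336] [0.0034 0.0022 0.004 ]
```

>>> send_rows:
  commands:
    - [0,[-0.016,-0.16,0],[0.0017,0.0011,0.002]]
    - [0,[-0.016,-0.16,-0.04],[0.0017,0.0011,0.002]]
    - [0,[-0.016,-0.15,-0.06],[0,0,0]]
    - [0,[0,0,0],[0,0,0]]
    - [0,[0,0,0],[0,0,0]]

```text
clock: 9.7
tool_pos: [0.508, -0.275, 0.1481]
orientation: [-179.9, 0.1, -107.2]
force: [-0.4, 0.9, -0.2]
opening: 0.0872
```

```bash
python3 look.py 5 388 330 473 246;python3 rel.py .508 -.2718 .0315 180 0 -107.2
```

```text
{'clock': np.float64(9.8), 'joint_pos': array([ -9.0038,  13.4985, -15.9147,  -0.1129, -60.4969,  81.9161]), 'qvel': array([ 0.9026, -0.6963,  0.1091, -0.0193,  0.0786,  0.0362]), 'tau': array([-7.93800e-01, -4.59590e+01,  2.72882e+01,  6.42970e+00,
        1.13500e-01,  2.66000e-02]), 'tool_pos': array([ 0.5081, -0.274 ,  0.1482]), 'orientation': array([-1.799250e+02,  1.100000e-01, -1.071431e+02]), 'force': array([-0.7099,  0.2042, -0.6821]), 'moment': array([-0.0184, -0.0185, -0.0548]), 'opening': np.float64(0.0877)}
[-0.0004  0.0088 -0.4669] [-0.0002  0.0003 -0.0002]
```

View pics/c5.png

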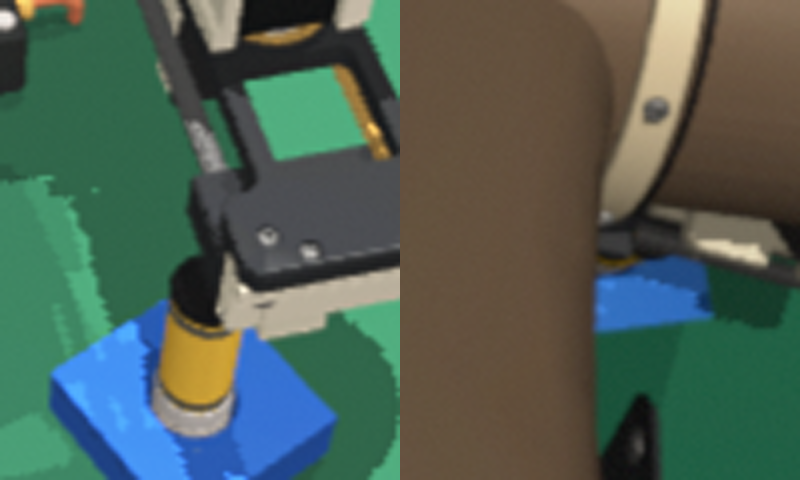

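```bash
python3 - <<'E'
from h import *
np.set_printoptions(precision=3,suppress=True)
s=load("side5");c=cloud(s)
P=np.array([.5081,-.274,.148]);j=np.array([-.295,-.955,0])
for z in(0,.0295): print(proj(s,P+j*.06+[0,0,z]),proj(s,P+j*.044+[0,0,z]))
for y in range(330,358,4):
    print(y,[c[y,x] for x in (396,402,408,414)])
q=c[320:358,385:425].reshape(-1,3); q=q[q[:,2]>.15]; print(np.percentile(q,[1,5,50,95,99],axis=0))
low=q[q[:,2]<np.percentile(q[:,2],8)]; print(low.mean(0),np.ptp(low,axis=0))
E
```

```text
[406.633 365.131] [402.888 355.18 ]
[409.249 353.99 ] [405.334 343.902]
330 [array([ 0.445, -0.345,  0.286]), array([ 0.452, -0.348,  0.285]), array([ 0.457, -0.352,  0.286]), array([ 0.463, -0.355,  0.285])]
334 [array([ 0.444, -0.347,  0.281]), array([ 0.448, -0.353,  0.287]), array([ 0.453, -0.356,  0.287]), array([ 0.461, -0.358,  0.284])]
338 [array([ 0.444, -0.348,  0.275]), array([ 0.446, -0.356,  0.285]), array([ 0.452, -0.359,  0.283]), array([ 0.459, -0.362,  0.282])]
342 [array([ 0.444, -0.35 ,  0.269]), array([ 0.446, -0.357,  0.278]), array([ 0.455, -0.358,  0.271]), array([ 0.234, -0.564,  0.73 ])]
346 [array([ 0.446, -0.349,  0.258]), array([ 0.454, -0.351,  0.255]), array([ 0.459, -0.355,  0.255]), array([ 0.468, -0.356,  0.25 ])]
350 [array([ 0.447, -0.349,  0.248]), array([ 0.454, -0.352,  0.246]), array([ 0.485, -0.332,  0.193]), array([ 0.495, -0.334,  0.188])]
354 [array([ 0.512, -0.286,  0.093]), array([ 0.48 , -0.329,  0.182]), array([ 0.571, -0.255,  0.   ]), array([ 0.58 , -0.261,  0.001])]
[[ 0.443 -0.365  0.183]
 [ 0.444 -0.363  0.191]
 [ 0.456 -0.351  0.281]
 [ 0.48  -0.325  0.287]
 [ 0.497 -0.317  0.288]]
[ 0.481 -0.339  0.205] [0.055 0.032 0.067]
```

>>> send_rows:
  commands:
    - [0,[0,0.008,-0.12],[0,0,0]]
    - [0,[0,0,-0.12],[0,0,0]]
    - [0,[0,0,-0.11],[0,0,0]]
    - [0,[0,0,-0.08],[0,0,0]]
    - [0,[0,0,0],[0,0,0]]

```text
clock: 10.3
tool_pos: [0.5125, -0.2664, 0.0421]
orientation: [-179.4, 0.2, -106.7]
force: [-0.3, 0.8, -0.6]
opening: 0.0877
```

```bash
python3 look.py 6 388 345 473 246;python3 rel.py .508 -.2718 .0315 180 0 -107.2
```

```text
{'clock': np.float64(10.4), 'joint_pos': array([-8.15350e+00,  1.94099e+01, -2.31941e+01, -3.64000e-02,
       -4.65539e+01,  8.15141e+01]), 'qvel': array([-0.5454, -1.1362,  1.2655,  0.3404, -0.3422,  0.1422]), 'tau': array([ 3.70000e-02, -4.88627e+01,  2.20272e+01,  5.12860e+00,
        2.06700e-01, -1.88000e-02]), 'tool_pos': array([ 0.5144, -0.2673,  0.0448]), 'orientation': array([-1.791710e+02,  1.508000e-01, -1.066631e+02]), 'force': array([ 0.372 , -1.2799, -0.7261]), 'moment': array([-0.0442,  0.0035, -0.0054]), 'opening': np.float64(0.0876)}
[-0.0254 -0.0181 -0.0532] [ 0.0003  0.0023 -0.0015]
```

View pics/c6.png

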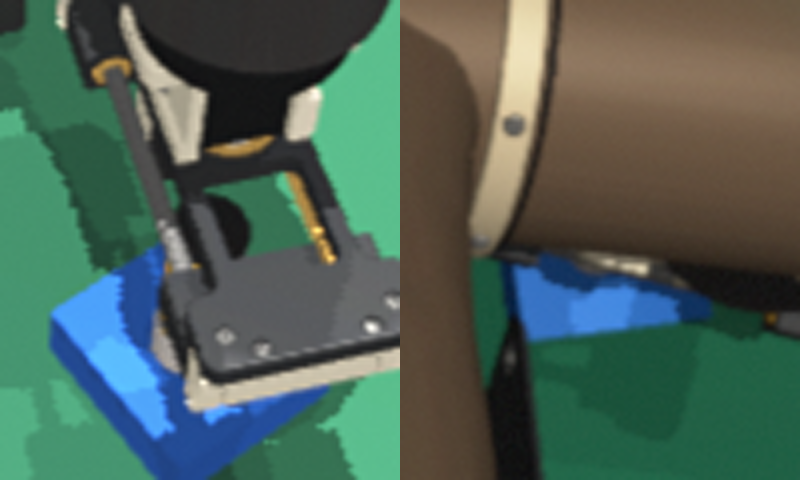

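>>> send_rows:
  commands:
    - [0,[-0.02,-0.016,-0.04],[0,0.0023,-0.0015]]
    - [0,[-0.004,0,-0.01],[0,0,0]]
    - [0,[0,0,0],[0,0,0]]

```text
clock: 10.7
tool_pos: [0.5108, -0.2713, 0.0352]
orientation: [-179.7, -0.1, -107.1]
force: [-0.5, -0.1, -0.4]
opening: 0.0877
```

```bash
python3 rel.py .508 -.2718 .0315 180 0 -107.2
```

```text
[-0.0112 -0.002  -0.0149] [ 0.0005  0.0008 -0.0001]
```

Close with a small correction.

>>> send_rows:
  commands:
    - [1,[-0.012,-0.002,-0.014],[0.0005,0.0008,0]]
    - [1,[0,0,0],[0,0,0]]
    - [1,[0,0,0],[0,0,0]]
    - [1,[0,0,0],[0,0,0]]
    - [1,[0,0,0],[0,0,0]]
    - [1,[0,0,0],[0,0,0]]
    - [1,[0,0,0],[0,0,0]]
    - [1,[0,0,0],[0,0,0]]
    - [1,[0,0,0],[0,0,0]]
    - [1,[0,0,0],[0,0,0]]

```text
clock: 11.7
tool_pos: [0.5082, -0.2723, 0.0328]
orientation: [-179.9, 0.0, -107.2]
force: [-0.3, 0.3, 0.6]
opening: 0.0301
```

```bash
python3 rel.py .508 -.2718 .0315 180 0 -107.2
```

```text
[-0.0007  0.0022 -0.005 ] [ 0.      0.0002 -0.0001]
```

>>> send_rows:
  commands:
    - [1,[0,0,0.1],[0,0,0]]
    - [1,[0,0,0.16],[0,0,0]]
    - [1,[0,0,0.16],[0,0,0]]
    - [1,[0,0,0.16],[0,0,0]]
    - [1,[0,0.06,0],[-0.005,-0.016,0]]
    - [1,[0,0.06,0],[-0.005,-0.016,0]]
    - [1,[0,0.06,0],[-0.005,-0.016,0]]
    - [1,[0,0.06,0],[-0.005,-0.016,0]]
    - [1,[0,0,0],[0,0,0]]
    - [1,[0,0,0],[0,0,0]]

```text
clock: 12.7
tool_pos: [0.4968, -0.2087, 0.1731]
orientation: [-156.0, 0.1, -107.3]
force: [1.7, 0.1, -2.5]
opening: 0.0299
```

```bash
python3 look.py 7
```

```text
{'clock': np.float64(12.8), 'joint_pos': array([  3.8252,  -6.279 , -45.7916,  17.246 , -29.1068,  55.1941]), 'qvel': array([-0.6036,  1.4285,  3.4118,  0.2967,  0.2023,  0.4512]), 'tau': array([  0.3481, -20.3799,  27.4095,   6.4239,   1.6965,  -0.1452]), 'tool_pos': array([ 0.4974, -0.2092,  0.1731]), 'orientation': array([-156.1081,    0.1712, -107.4204]), 'force': array([ 0.8161,  0.2463, -2.5725]), 'moment': array([0.4451, 1.6132, 0.0235]), 'opening': np.float64(0.0293)}
```

View pics/side7.png

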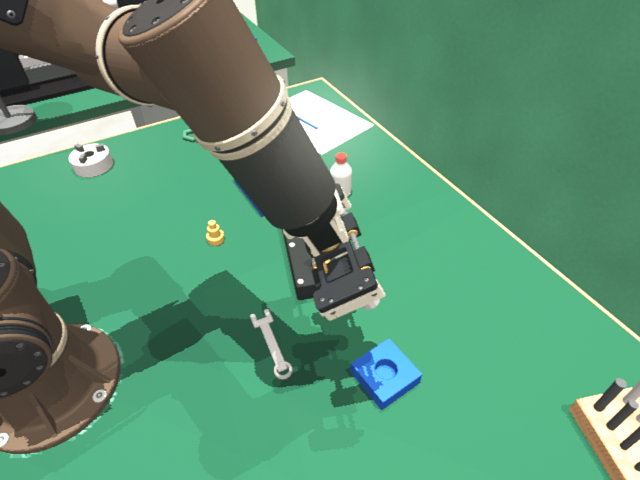

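View pics/top7.png

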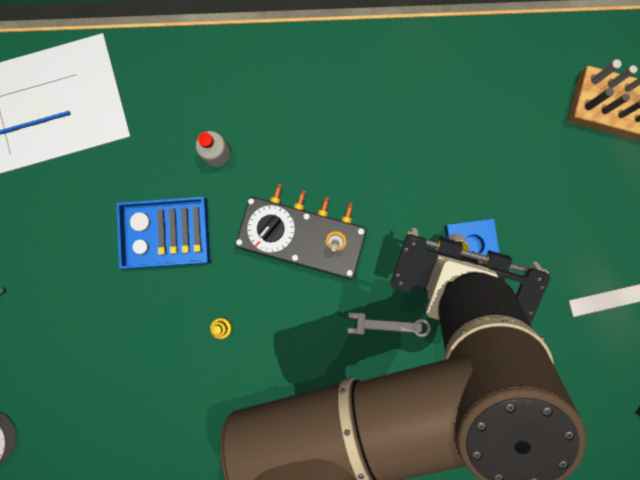

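```bash
python3 - <<'E'
from h import *
np.set_printoptions(precision=4,suppress=True)
s=load("side7");t=load("top7");c=cloud(s)
P=np.array([.4974,-.2092,.1731]);Rt=R.from_euler('xyz',[-156.1,.17,-107.42],degrees=True).as_matrix();z=Rt[:,2];print("toolz",z)
A=P+.0248*z;B=P+[0,0,.0295]+.0543*z
for n,M in(("A",A),("B",B)): print(n,M,proj(s,M),proj(t,M),"tail",proj(t,M-z*.105),"6mm up",proj(s,M-z*.034))
cl=cloud(t)
g=t["color"];d=np.hypot(cl[...,0]-.5463,cl[...,1]-.0905);m=(d<.03)&(cl[...,2]>.08)&(cl[...,2]<.1)
p=cl[m]; q=p[:,:2]-p[:,:2].mean(0); w,v=np.linalg.eigh(q.T@q);print("bar",np.degrees(np.arctan2(*v[::-1,1])))
cv2.imwrite("pics/z8.png",np.hstack([cv2.resize(s["color"][250:330,320:400],None,fx=5,fy=5,interpolation=cv2.INTER_CUBIC),cv2.resize(t["color"][200:280,235:315],None,fx=5,fy=5,interpolation=cv2.INTER_CUBIC)]))
E
```

```text
toolz [ 0.3874 -0.1187 -0.9142]
A [ 0.507  -0.2121  0.1504] [369.7714 299.6109] [455.6235 241.0635] tail [463.3804 264.7347] 6mm up [362.2508 288.6144]
B [ 0.5184 -0.2156  0.153 ] [377.2633 297.3047] [457.8718 233.6788] tail [465.9182 256.5029] 6mm up [369.997  286.2243]
bar 139.05554411382798
```

View pics/z8.png

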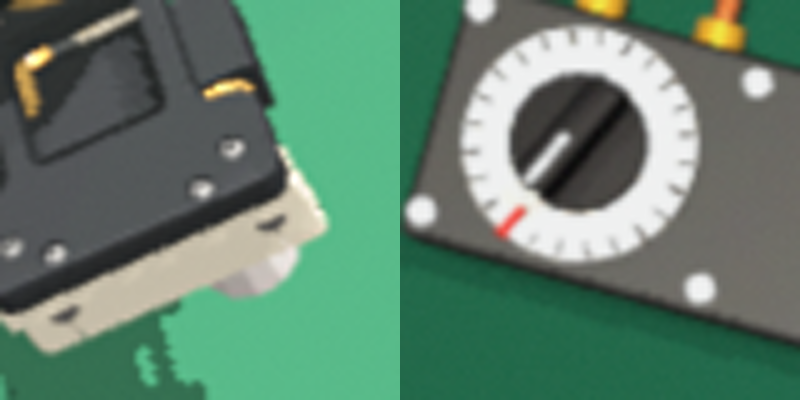

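>>> send_rows:
  commands:
    - [1,[-0.01,0.14,0],[0,0,0]]
    - [1,[-0.01,0.155,0],[0,0,0]]
    - [1,[-0.01,0.155,0],[0,0,0]]
    - [1,[-0.01,0.155,0],[0,0,0]]
    - [1,[-0.01,0.14,0],[0,0,0]]
    - [1,[0,0,0],[0,0,0]]
    - [1,[0,0,0],[0,0,0]]

```text
clock: 13.5
tool_pos: [0.4943, -0.0155, 0.18]
orientation: [-155.7, 0.5, -108.0]
force: [-0.3, -0.8, -3.2]
opening: 0.03
```

```bash
python3 rel.py .4846 -.0126 .137 -155.94 0 -107.18;python3 look.py 8 313 230 336 242;
```

```text
[-0.0389  0.0117 -0.1718] [-0.0012  0.0009  0.0022]
{'clock': np.float64(13.6), 'joint_pos': array([ 34.2168, -11.2346, -53.8675,  32.8382, -36.1899,  12.7012]), 'qvel': array([-1.2002, -0.3749, -1.0512, -0.1835, -0.0604, -0.1373]), 'tau': array([  0.6894, -11.6606,  28.1601,   6.0257,   0.4986,  -0.0653]), 'tool_pos': array([ 0.4942, -0.0166,  0.1799]), 'orientation': array([-155.7346,    0.5057, -108.0711]), 'force': array([-0.4574, -1.0233, -3.0467]), 'moment': array([ 0.5462,  1.7598, -0.0513]), 'opening': np.float64(0.0296)}
```

View pics/c8.png

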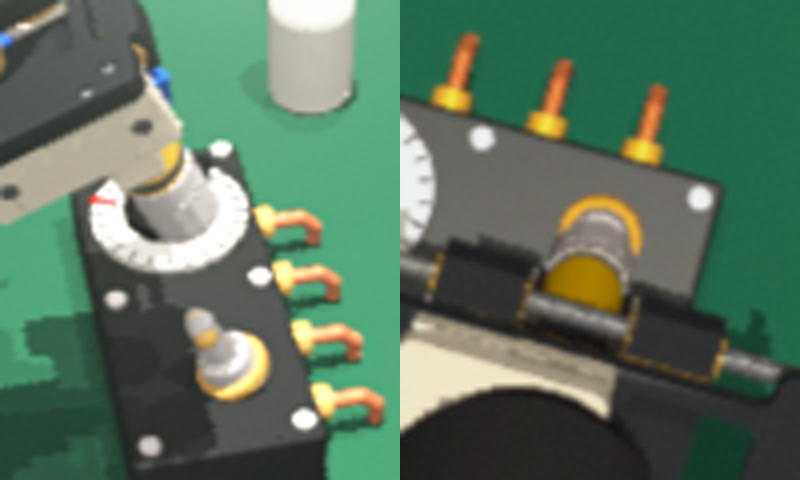

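```bash
cat > ov.py <<'E'
import sys
from h import *
n=sys.argv[1]; P=np.array([float(v) for v in sys.argv[2:5]]); E=[float(v) for v in sys.argv[5:8]]
L=float(sys.argv[8]) if len(sys.argv)>8 else .0248
Rt=R.from_euler('xyz',E,degrees=True).as_matrix();x,y,z=Rt.T
M=P+L*z; N=np.array([.504,-.0186,.0915]); nn=np.array([-.3895,.1205,.9131])
d=M-N; print("mouth",M,"axial",d@nn,"lateral",d-nn*(d@nn),"ang",np.degrees(np.arccos(-z@nn)))
o=[]
for c,(u,v) in(("side",(313,230)),("top",(336,242))):
    s=load(c+n); k=6; u-=35;v-=50; im=cv2.resize(s["color"][v:v+90,u:u+65],None,fx=k,fy=k,interpolation=cv2.INTER_CUBIC)
    f=lambda X:tuple(int(q) for q in ((proj(s,X)-[u,v]+.5)*k))
    for h,r in((0,.0165),(.034,.0165),(.034,.015),(.06,.015)):
        a=np.linspace(0,2*np.pi,60); pts=M-z*h+r*(np.cos(a)[:,None]*x+np.sin(a)[:,None]*y)
        q=((proj(s,pts)-[u,v]+.5)*k).astype(int); cv2.polylines(im,[q],True,(255,0,255),1)
    cv2.line(im,f(M),f(M-z*.06),(255,0,255),1)
    cv2.line(im,f(N),f(N+nn*.03),(0,0,255),1); cv2.line(im,f(N),f(N-nn*.033),(255,255,0),1)
    o.append(im)
cv2.imwrite(f"pics/ov{n}.png",np.hstack(o))
E
python3 ov.py 8 .4942 -.0166 .1799 -155.73 .506 -108.07
```

```text
mouth [ 0.50395288 -0.01957206  0.15729274] axial 0.059976571167636945 lateral [ 0.02331375 -0.00819924  0.01102813] ang 0.33785900354608134
```

View pics/ov8.png

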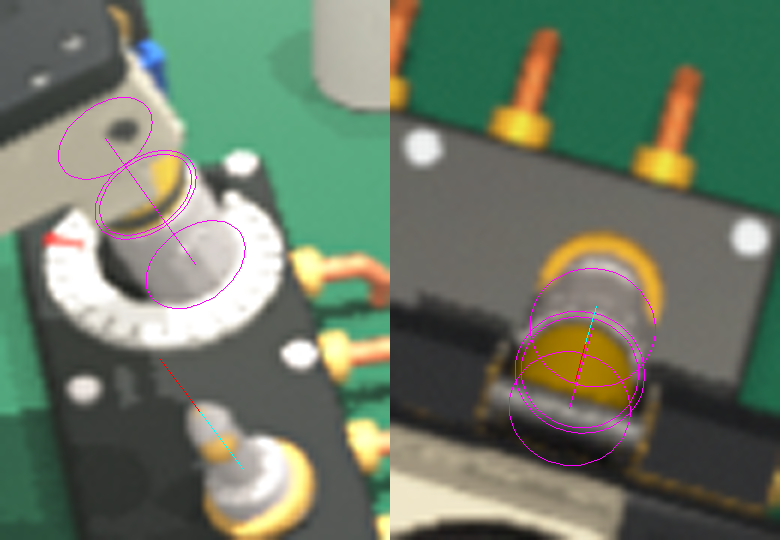

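```bash
python3 - <<'E'
from h import *
N=np.array([.504,-.0186,.0915]); nn=np.array([-.3895,.1205,.9131]);by=np.array([.2954,.9553,0]);e=np.cross(nn,by)
o=[]
for c,(u,v) in(("side0",(300,238)),("top0",(315,225))):
    s=load(c);k=10;im=cv2.resize(s["color"][v:v+45,u:u+40],None,fx=k,fy=k,interpolation=cv2.INTER_CUBIC)
    for h,r in((0,.0035),(.006,.007),(.033,.007),(.033,.014)):
        a=np.linspace(0,2*np.pi,60);pts=N-nn*h+r*(np.cos(a)[:,None]*by+np.sin(a)[:,None]*e)
        cv2.polylines(im,[((proj(s,pts)-[u,v]+.5)*k).astype(int)],True,(255,0,255),1)
    o.append(im)
cv2.imwrite("pics/nip.png",np.hstack(o))
E
```

```text
(no output)
```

View pics/nip.png

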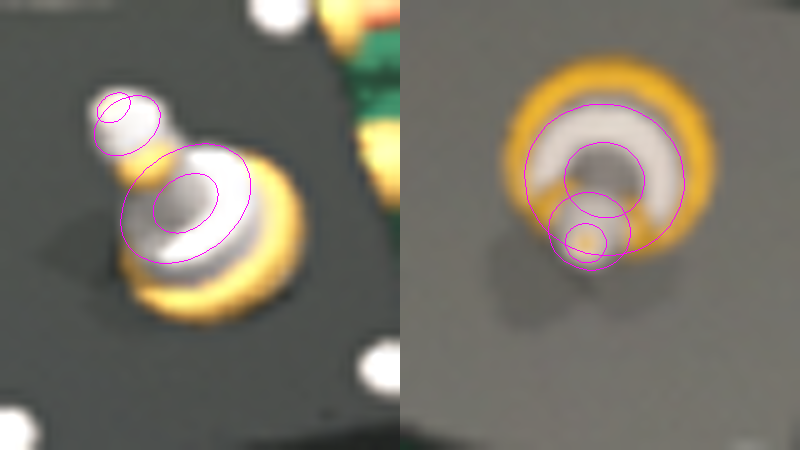

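>>> send_rows:
  commands:
    - [1,[-0.03,0.006,-0.03],[-0.0012,0.0009,0.0022]]
    - [1,[-0.008,0.005,-0.05],[0,0,0]]
    - [1,[0,0,-0.05],[0,0,0]]
    - [1,[0,0,-0.02],[0,0,0]]
    - [1,[0,0,0],[0,0,0]]

```text
clock: 14.1
tool_pos: [0.4868, -0.0178, 0.1451]
orientation: [-156.3, -0.0, -107.8]
force: [-0.5, -0.1, -2.9]
opening: 0.0297
```

```bash
python3 rel.py .4846 -.0126 .137 -155.94 0 -107.18;python3 look.py 9
```

```text
[-0.0086  0.0208 -0.0322] [-0.0003 -0.0011  0.0016]
{'clock': np.float64(14.2), 'joint_pos': array([ 32.9068,  -9.2094, -58.2715,  37.3284, -30.8182,   8.6279]), 'qvel': array([ 0.5542, -0.329 ,  0.1514,  0.1537,  0.1345, -0.1862]), 'tau': array([-1.32500e-01, -1.23620e+01,  2.62296e+01,  5.06680e+00,
        3.52400e-01, -7.70000e-03]), 'tool_pos': array([ 0.4868, -0.0174,  0.1455]), 'orientation': array([-1.563031e+02,  8.900000e-03, -1.077358e+02]), 'force': array([ 0.3957,  0.108 , -2.9718]), 'moment': array([ 0.5755,  1.6819, -0.0193]), 'opening': np.float64(0.03)}
```

```bash
cat > tgt.py <<'E'
import sys
from h import *
from plant import sensors
np.set_printoptions(precision=4,suppress=True)
N=np.array([.504,-.0186,.0915]); nn=np.array([-.3895,.1205,.9131]);nn/=np.linalg.norm(nn)
def T(axial,lat=(0,0,0),rv=(-.001,.0125,0)):
    Rt=R.from_rotvec(np.array(rv)*2*np.pi)*R.from_euler('xyz',[-155.94,0,-107.18],degrees=True)
    M=N+nn*axial+np.array(lat); return M-.0248*Rt.as_matrix()[:,2],Rt
if __name__=="__main__":
    ax=float(sys.argv[1]); o=sensors.get_obs(); p,Rt=T(ax); Rc=R.from_euler('xyz',o["orientation"],degrees=True)
    M=o["tool_pos"]+.0248*Rc.as_matrix()[:,2]; d=M-N
    print("clock",o["clock"],"q",o["joint_pos"],"F",o["force"],"open",o["opening"])
    print("mouth axial",d@nn,"lat",d-nn*(d@nn),"ang",np.degrees(np.arccos(-Rc.as_matrix()[:,2]@nn)))
    print("to target: shift",(p-o["tool_pos"])/.25,"rot",(Rt*Rc.inv()).as_rotvec()/2/np.pi)
E
python3 tgt.py .025
```

```text
clock 14.2 q [ 32.9068  -9.2094 -58.2715  37.3284 -30.8182   8.6279] F [ 0.3957  0.108  -2.9718] open 0.02998135096162219
mouth axial 0.03129785050950707 lat [ 0.0045 -0.0056  0.0027] ang 0.4220713888622811
to target: shift [-0.0017  0.0199 -0.0313] rot [-0.0013  0.0115  0.0016]
```

>>> send_rows:
  commands:
    - [1,[0,0,0],[-0.0013,0.0115,0.0016]]
    - [1,[-0.002,0.018,-0.012],[0,0,0]]
    - [1,[0,0,-0.012],[0,0,0]]
    - [1,[0,0,0],[0,0,0]]

```text
clock: 14.6
tool_pos: [0.4833, -0.015, 0.1377]
orientation: [-160.3, -1.8, -107.2]
force: [-0.1, -0.2, -2.9]
opening: 0.03
```

```bash
python3 tgt.py .015
```

```text
clock 14.6 q [ 33.929   -6.5694 -53.5975  29.2552 -35.2195  16.2362] F [-0.0929 -0.1565 -2.8788] open 0.030000068986649468
mouth axial 0.026002035465455604 lat [-0.0028 -0.0027 -0.0008] ang 4.6359924345817145
to target: shift [ 0.0279  0.0052 -0.037 ] rot [ 0.0003 -0.0004  0.0002]
```

```bash
sed -i 's/rv=(-.001,.0125,0)/rv=(-.0007,.0083,0)/' tgt.py; python3 tgt.py .012
```

```text
clock 14.6 q [ 33.929   -6.5694 -53.5975  29.2552 -35.2195  16.2362] F [-0.0929 -0.1565 -2.8788] open 0.030000068986649468
mouth axial 0.026002035465455604 lat [-0.0028 -0.0027 -0.0008] ang 4.6359924345817145
to target: shift [ 0.0301  0.0036 -0.0487] rot [ 0.0006 -0.0046  0.0002]
```

>>> send_rows:
  commands:
    - [1,[0.02,0.006,-0.016],[0.0006,-0.0046,0.0002]]
    - [1,[0.008,0,-0.016],[0,0,0]]
    - [1,[0.003,0,-0.012],[0,0,0]]
    - [1,[0,0,0],[0,0,0]]

```text
clock: 15.0
tool_pos: [0.4896, -0.0145, 0.1257]
orientation: [-158.6, -1.2, -107.1]
force: [0.0, 0.7, -1.4]
opening: 0.0298
```

```bash
python3 tgt.py .005; python3 look.py 10; python3 - <<'E'
from plant import sensors
import os
o=sensors.get_obs(); os.system("python3 ov.py 10 %f %f %f %f %f %f"%(*o["tool_pos"],*o["orientation"]))
E
```

```text
clock 15.0 q [ 32.4194  -5.8496 -57.0644  35.1978 -30.1651  11.2929] F [ 0.0431  0.6868 -1.3749] open 0.02980874663569762
mouth axial 0.012506887972743004 lat [-0.001  -0.0006 -0.0004] ang 2.913784400343761
to target: shift [ 0.0158 -0.0015 -0.026 ] rot [ 0.0002  0.0001 -0.0001]
{'clock': np.float64(15.1), 'joint_pos': array([ 32.4349,  -5.8679, -57.    ,  35.1627, -30.1955,  11.315 ]), 'qvel': array([ 0.2593, -0.1116,  0.5159, -0.1082,  0.0034,  0.028 ]), 'tau': array([ -0.0642, -16.3564,  24.7608,   4.9212,   0.3031,  -0.0437]), 'tool_pos': array([ 0.4901, -0.0142,  0.1262]), 'orientation': array([-158.6165,   -1.1519, -107.1278]), 'force': array([ 0.1405,  0.5648, -1.7133]), 'moment': array([ 0.5751,  1.5223, -0.0227]), 'opening': np.float64(0.0297)}
mouth [ 0.49857254 -0.01732562  0.10310887] axial 0.012867618462965033 lateral [-0.00041552 -0.00027617 -0.00014055] ang 2.881828879897307
```

View pics/ov10.png

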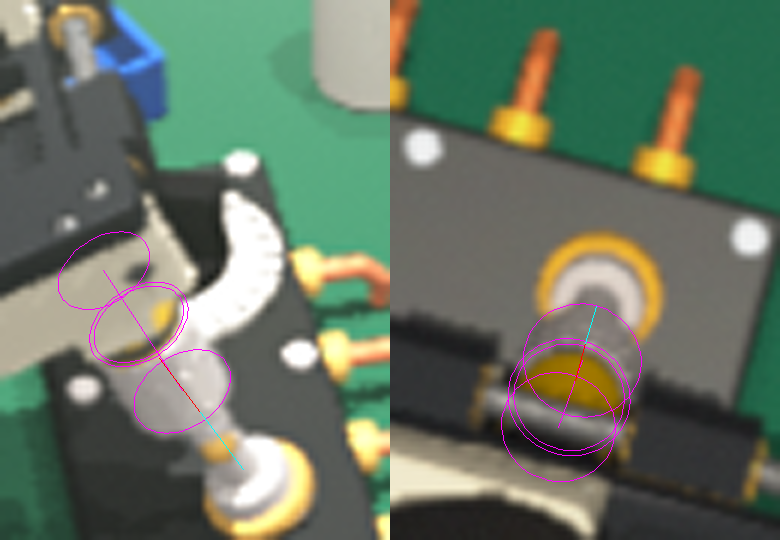

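The gun and nipple axes match, but joint 3 is near its lower limit at -57° and would pass it further down. I'll put the gun back in the stand and regrip it with the hand leaning about 11°, so the arm needs less tilt at the nipple.

>>> send_rows:
  commands:
    - [1,[-0.06,0.02,0.14],[0,0,0]]
    - [1,[-0.02,0,0.14],[0.004,0.014,0]]
    - [1,[0.03,-0.16,0.06],[0.004,0.014,0]]
    - [1,[0.03,-0.16,0],[0.004,0.014,0]]
    - [1,[0.03,-0.16,0],[0.004,0.014,0]]
    - [1,[0.03,-0.16,0],[0,0,0]]
    - [1,[0.03,-0.16,0],[0,0,0]]
    - [1,[0.03,-0.16,0],[0,0,0]]
    - [1,[0,0,0],[0,0,0]]
    - [1,[0,0,0],[0,0,0]]

```text
clock: 16.1
tool_pos: [0.5171, -0.2465, 0.2105]
orientation: [-178.7, -1.1, -105.8]
force: [-0.0, 0.3, -3.0]
opening: 0.0295
```

```bash
python3 rel.py .5082 -.2723 .0345 180 0 -107.2
```

```text
[-0.0356 -0.1032 -0.7041] [ 0.004   0.0025 -0.0038]
```

>>> send_rows:
  commands:
    - [1,[-0.036,-0.1,-0.1],[0.004,0.0025,-0.0038]]
    - [1,[0,0,-0.16],[0,0,0]]
    - [1,[0,0,-0.14],[0,0,0]]
    - [1,[0,0,-0.1],[0,0,0]]
    - [1,[0,0,0],[0,0,0]]
    - [1,[0,0,0],[0,0,0]]

```text
clock: 16.7
tool_pos: [0.5101, -0.2679, 0.0852]
orientation: [-179.7, 0.1, -106.9]
force: [1.0, 0.1, -1.9]
opening: 0.0296
```

```bash
python3 rel.py .5082 -.2723 .0345 180 0 -107.2
```

```text
[-0.0074 -0.0178 -0.2029] [-0.0001  0.0009 -0.0008]
```

>>> send_rows:
  commands:
    - [1,[-0.007,-0.018,-0.03],[0,0.0009,-0.0008]]
    - [1,[0,0,-0.02],[0,0,0]]
    - [1,[0,0,0],[0,0,0]]
    - [1,[0,0,0],[0,0,0]]

```text
clock: 17.1
tool_pos: [0.5116, -0.2722, 0.0767]
orientation: [-179.6, 0.0, -107.1]
force: [-1.1, 0.1, -3.0]
opening: 0.0297
```

```bash
python3 rel.py .5082 -.2723 .0345 180 0 -107.2; python3 look.py 11 388 345 473 246
```

```text
[-0.0136 -0.0002 -0.1688] [ 0.0002  0.001  -0.0004]
{'clock': np.float64(17.2), 'joint_pos': array([-8.68520e+00,  1.75143e+01, -2.09476e+01,  1.69000e-02,
       -5.11600e+01,  8.15966e+01]), 'qvel': array([ 0.094 ,  0.1761, -0.2315, -0.0514, -0.0398,  0.0693]), 'tau': array([ 2.32000e-02, -5.08455e+01,  2.55885e+01,  6.18670e+00,
        1.09900e-01, -7.00000e-04]), 'tool_pos': array([ 0.5115, -0.2723,  0.0767]), 'orientation': array([-1.796241e+02,  4.210000e-02, -1.070779e+02]), 'force': array([ 0.3359, -0.1268, -3.2456]), 'moment': array([-0.0025,  0.0497, -0.0344]), 'opening': np.float64(0.0295)}
```

View pics/c11.png

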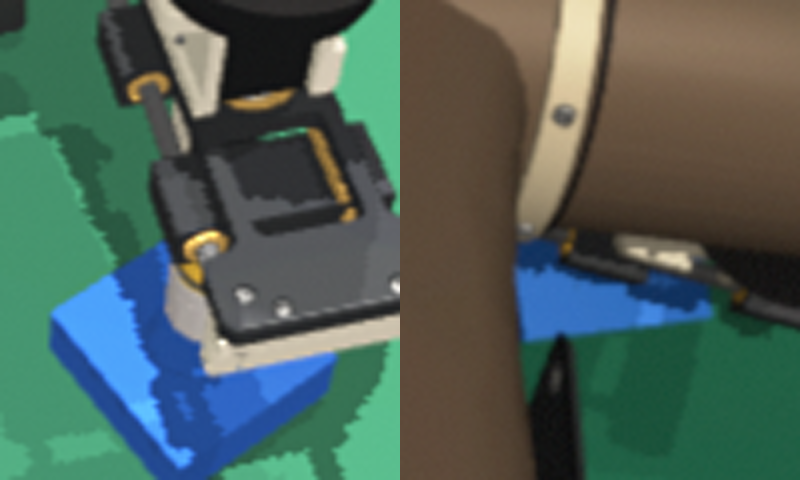

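>>> send_rows:
  commands:
    - [1,[-0.013,0,-0.02],[0,0.001,0]]
    - [1,[-0.002,0,-0.02],[0,0,0]]
    - [1,[-0.001,0,-0.02],[0,0,0]]
    - [1,[0,0,0],[0,0,0]]

```text
clock: 17.6
tool_pos: [0.5071, -0.2723, 0.0607]
orientation: [-180.0, -0.1, -107.1]
force: [0.8, 0.6, -2.7]
opening: 0.0299
```

```bash
python3 rel.py .5082 -.2723 .0345 180 0 -107.2
```

```text
[ 0.0044  0.     -0.105 ] [ 0.0002  0.     -0.0003]
```

>>> send_rows:
  commands:
    - [1,[0.004,0,-0.02],[0,0,0]]
    - [1,[-0.001,0,-0.025],[0,0,0]]
    - [1,[-0.001,0,-0.025],[0,0,0]]
    - [1,[0,0,-0.02],[0,0,0]]
    - [1,[0,0,0],[0,0,0]]

```text
clock: 18.1
tool_pos: [0.5074, -0.2723, 0.0356]
orientation: [180.0, -0.1, -107.1]
force: [0.8, 0.0, -2.9]
opening: 0.0298
```

```bash
python3 rel.py .5082 -.2723 .0345 180 0 -107.2
```

```text
[ 0.0033 -0.     -0.0044] [ 0.0002 -0.0001 -0.0003]
```

>>> send_rows:
  commands:
    - [1,[0.002,0,-0.01],[0,0,0]]
    - [1,[0,0,0],[0,0,0]]
    - [0.35,[0,0,0],[0,0,0]]
    - [0.35,[0,0,0],[0,0,0]]
    - [0.35,[0,0,0],[0,0,0]]
    - [0.35,[0,0,0],[0,0,0]]

```text
clock: 18.7
tool_pos: [0.5098, -0.2729, 0.0347]
orientation: [-179.8, -0.1, -107.0]
force: [0.7, -0.6, 0.3]
opening: 0.0547
```

```bash
python3 - <<'E'
from h import *
from plant import sensors
np.set_printoptions(precision=4,suppress=True)
o=sensors.get_obs(); by=np.array([.2954,.9553,0])
Rt=R.from_rotvec(np.radians(11)*by)*R.from_euler('xyz',[180,0,-107.2],degrees=True)
z=Rt.as_matrix()[:,2]; g=np.array([.5082,-.2723,.081]); P=g+z*(.0188+.0295)
Rc=R.from_euler('xyz',o["orientation"],degrees=True)
print(z,P,Rt.as_euler('xyz',degrees=True)); print((P-o["tool_pos"])/.25,(Rt*Rc.inv()).as_rotvec()/2/np.pi,o["opening"],o["force"])
E
```

```text
[-0.1823  0.0564 -0.9816] [ 0.4994 -0.2696  0.0336] [ 169.0008   -0.0033 -107.1997]
[-0.0417  0.0134 -0.0044] [ 0.0094  0.0296 -0.0005] 0.054713954421222157 [ 0.7228 -0.6496  0.3248]
```

>>> send_rows:
  commands:
    - [0.35,[-0.02,0.007,0],[0.0047,0.0148,0]]
    - [0.35,[-0.02,0.007,0],[0.0047,0.0148,0]]
    - [0.35,[0,0,0],[0,0,0]]
    - [0.35,[0,0,0],[0,0,0]]

```text
clock: 19.1
tool_pos: [0.4995, -0.2693, 0.036]
orientation: [168.8, 0.1, -107.0]
force: [-0.4, -0.5, 0.6]
opening: 0.0566
```

```bash
python3 rel.py .4994 -.2696 .0336 169 0 -107.2; python3 look.py 12 388 345 473 246
```

```text
[-0.0004 -0.0014 -0.0096] [-0.0003 -0.0005 -0.0005]
{'clock': np.float64(19.2), 'joint_pos': array([ -9.6893,  26.1047, -14.0249,  -1.6793, -60.9873,  83.6326]), 'qvel': array([ 0.0059, -0.6162, -0.4756, -0.0086, -0.2507,  0.0546]), 'tau': array([-1.11000e-02, -5.86512e+01,  2.35814e+01,  5.59400e+00,
       -5.83400e-01,  1.30000e-02]), 'tool_pos': array([ 0.4989, -0.2691,  0.0362]), 'orientation': array([ 1.687982e+02,  4.970000e-02, -1.070190e+02]), 'force': array([-0.11  ,  0.3027,  0.513 ]), 'moment': array([-0.187 , -0.598 ,  0.0452]), 'opening': np.float64(0.0572)}
```

View pics/c12.png

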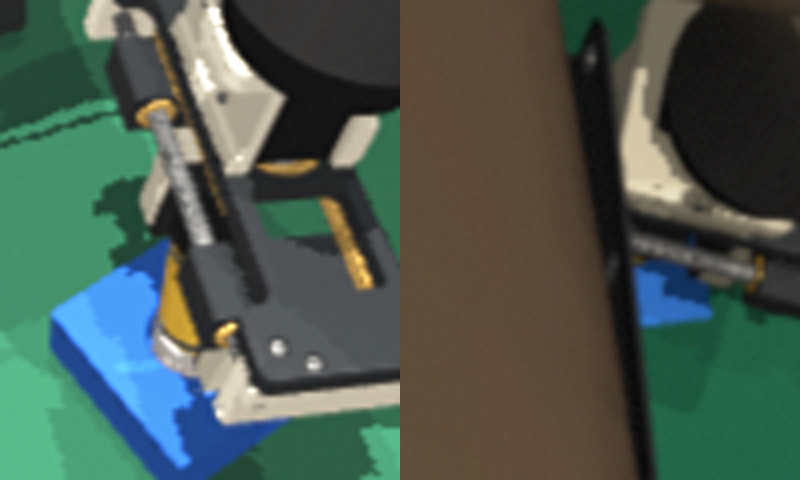

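>>> send_rows:
  commands:
    - [1,[0,0,-0.008],[0,0,0]]
    - [1,[0,0,0],[0,0,0]]
    - [1,[0,0,0],[0,0,0]]
    - [1,[0,0,0],[0,0,0]]
    - [1,[0,0,0],[0,0,0]]
    - [1,[0,0,0],[0,0,0]]

```text
clock: 19.8
tool_pos: [0.4977, -0.2686, 0.035]
orientation: [169.0, 0.1, -107.0]
force: [-0.6, -0.5, -1.3]
opening: 0.0296
```

```bash
python3 rel.py .4994 -.2696 .0336 169 0 -107.2
```

```text
[ 0.0068 -0.0041 -0.0057] [-0.0002  0.0001 -0.0005]
```

>>> send_rows:
  commands:
    - [1,[0,0,0.08],[0,0,0]]
    - [1,[0,0,0.16],[0,0,0]]
    - [1,[0,0,0.16],[0,0,0]]
    - [1,[0,0,0.16],[0,0,0]]
    - [1,[0,0.06,0],[-0.005,-0.016,0]]
    - [1,[0,0.12,0],[-0.005,-0.016,0]]
    - [1,[0,0.14,0],[-0.005,-0.016,0]]
    - [1,[0,0.15,0],[-0.005,-0.016,0]]
    - [1,[0,0.15,0],[0,0,0]]
    - [1,[0,0.15,0],[0,0,0]]
    - [1,[0,0.1,0],[0,0,0]]
    - [1,[0,0,0],[0,0,0]]

```text
clock: 21.0
tool_pos: [0.489, -0.0453, 0.1739]
orientation: [-166.6, 0.3, -107.3]
force: [0.6, -0.2, -2.8]
opening: 0.0297
```

```bash
cat > tgt2.py <<'E'
import sys
from h import *
from plant import sensors
np.set_printoptions(precision=4,suppress=True)
N=np.array([.504,-.0186,.0915]); nn=np.array([-.3895,.1205,.9131]);nn/=np.linalg.norm(nn);by=np.array([.2954,.9553,0])
R0=R.from_euler('xyz',[169,.1,-107.0],degrees=True); P0=np.array([.4977,-.2686,.035]); M0=np.array([.508,-.272,.008])
m=R0.inv().apply(M0-P0); a=R0.inv().apply([0,0,1.])
Rn=R.from_rotvec(-.42*by)*R0
def T(ax,lat=0): return N+nn*ax+lat-Rn.apply(m)
def cur():
    o=sensors.get_obs(); Rc=R.from_euler('xyz',o["orientation"],degrees=True); return o,Rc,o["tool_pos"]+Rc.apply(m),Rc.apply(a)
if __name__=="__main__":
    ax=float(sys.argv[1]); o,Rc,M,ga=cur(); d=M-N
    print("clock",o["clock"],"q",o["joint_pos"],"F",o["force"],"Fn",o["force"]@nn,"open",round(float(o["opening"]),4))
    print("mouth",M,"axial %.4f"%(d@nn),"lat",d-nn*(d@nn),"ang %.2f"%np.degrees(np.arccos(ga@nn)))
    print("to target: shift",(T(ax)-o["tool_pos"])/.25,"rot",(Rn*Rc.inv()).as_rotvec()/2/np.pi)
    if len(sys.argv)>2:
        n=sys.argv[2]; x=np.cross(by,ga); x/=np.linalg.norm(x); y=np.cross(ga,x); z=-ga; im2=[]
        for c,(u,v) in(("side",(313,230)),("top",(336,242))):
            s=load(c+n); k=6; u-=35;v-=50; im=cv2.resize(s["color"][v:v+90,u:u+65],None,fx=k,fy=k,interpolation=cv2.INTER_CUBIC)
            f=lambda X:tuple(int(q) for q in ((proj(s,X)-[u,v]+.5)*k))
            for h,r in((0,.0165),(.034,.0165),(.034,.015)):
                t=np.linspace(0,2*np.pi,60); pts=M+ga*h+r*(np.cos(t)[:,None]*x+np.sin(t)[:,None]*y)
                cv2.polylines(im,[((proj(s,pts)-[u,v]+.5)*k).astype(int)],True,(255,0,255),1)
            cv2.line(im,f(M),f(M+ga*.05),(255,0,255),1)
            cv2.line(im,f(N),f(N+nn*.03),(0,0,255),1); cv2.line(im,f(N),f(N-nn*.033),(255,255,0),1)
            im2.append(im)
        cv2.imwrite(f"pics/ov{n}.png",np.hstack(im2))
E
python3 look.py 13 >/dev/null; python3 tgt2.py .025 13
```

```text
clock 21.1 q [ 25.0319  -5.0964 -39.3813  12.1275 -46.2412  39.9191] F [ 0.2396 -0.4922 -3.7222] Fn -3.551425927119359 open 0.0297
mouth [ 0.5089 -0.0534  0.1535] axial 0.0505 lat [ 0.0245 -0.0408  0.0159] ang 0.29
to target: shift [-0.058   0.1508 -0.1562] rot [-0.0005  0.0009  0.001 ]
```

View pics/ov13.png

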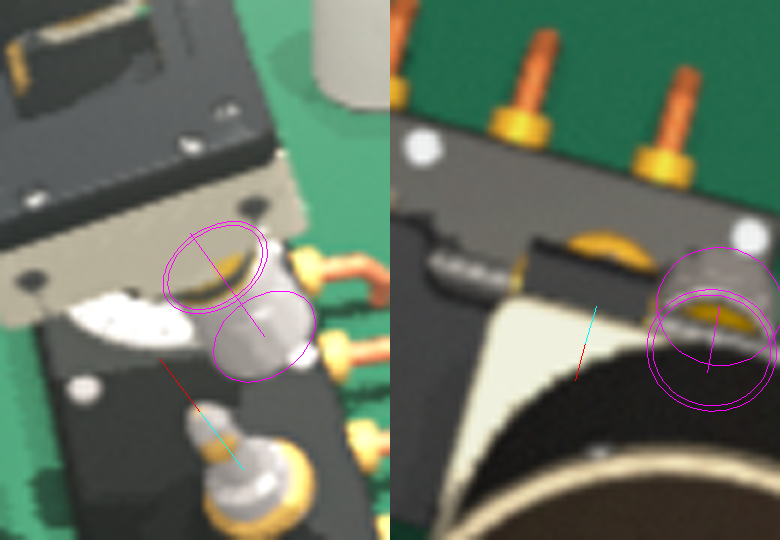

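>>> send_rows:
  commands:
    - [1,[-0.04,0.08,-0.02],[-0.0005,0.0009,0.001]]
    - [1,[-0.02,0.07,-0.04],[0,0,0]]
    - [1,[0,0,-0.04],[0,0,0]]
    - [1,[0,0,-0.03],[0,0,0]]
    - [1,[0,0,0],[0,0,0]]
    - [1,[0,0,0],[0,0,0]]

```text
clock: 21.7
tool_pos: [0.4728, -0.0132, 0.1388]
orientation: [-167.1, -0.1, -107.4]
force: [0.4, -0.3, -2.1]
opening: 0.0299
```

```bash
python3 tgt2.py .015
```

```text
clock 21.7 q [ 30.8956  -4.4069 -44.6144  14.5002 -42.1112  31.619 ] F [ 0.426  -0.3467 -2.106 ] Fn -2.1307106145216284 open 0.0299
mouth [ 0.4926 -0.0198  0.1185] axial 0.0289 lat [-0.0001 -0.0046  0.0006] ang 0.30
to target: shift [ 0.0218  0.0112 -0.0534] rot [ 0.0002 -0.0005  0.0011]
```

>>> send_rows:
  commands:
    - [1,[0.006,0.018,-0.018],[0,-0.0005,0.001]]
    - [1,[0.009,-0.002,-0.02],[0,0,0]]
    - [1,[0.006,-0.002,-0.014],[0,0,0]]
    - [1,[0,0,0],[0,0,0]]

```text
clock: 22.1
tool_pos: [0.4793, -0.0103, 0.1253]
orientation: [-166.9, -0.0, -107.1]
force: [0.6, -0.3, -2.8]
opening: 0.0299
```

```bash
python3 look.py 14 >/dev/null;python3 tgt2.py .005 14
```

```text
clock 22.2 q [ 30.7148  -2.9238 -45.6342  15.4139 -39.3776  30.932 ] F [ 0.5168  0.0518 -1.9686] Fn -1.9926104560440727 open 0.0299
mouth [ 0.4993 -0.0166  0.1056] axial 0.0149 lat [0.0012 0.0002 0.0005] ang 0.11
to target: shift [ 0.0109 -0.0057 -0.038 ] rot [0.0001 0.0003 0.0003]
```

View pics/ov14.png

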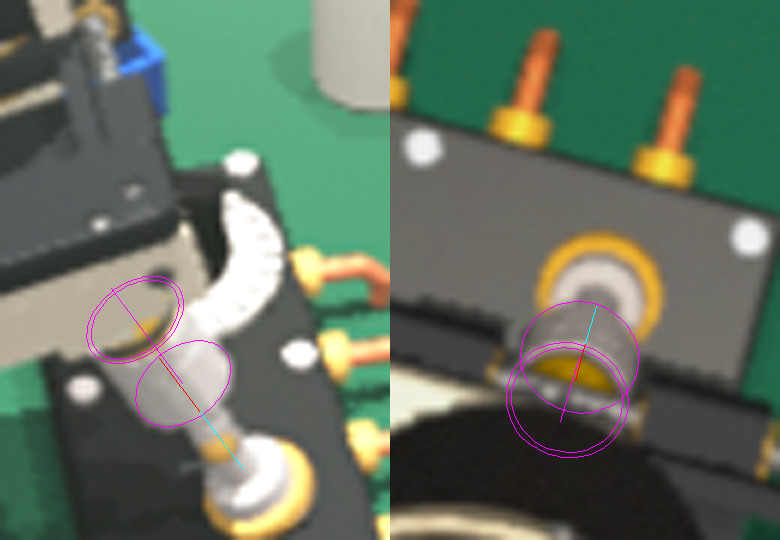

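>>> send_rows:
  commands:
    - [1,[0.003,-0.003,-0.016],[0,0,0]]
    - [1,[0.006,-0.002,-0.0146],[0,0,0]]
    - [1,[0.006,-0.002,-0.0146],[0,0,0]]
    - [1,[0.006,-0.002,-0.0146],[0,0,0]]
    - [1,[0,0,0],[0,0,0]]

```text
clock: 22.7
tool_pos: [0.4853, -0.0124, 0.1099]
orientation: [-166.8, 0.0, -107.1]
force: [0.1, 0.4, -3.3]
opening: 0.03
```

```bash
python3 tgt2.py -.006
```

```text
clock 22.7 q [ 29.7801  -1.1032 -46.7004  16.2633 -36.3693  30.7048] F [ 0.0543  0.3923 -3.3474] Fn -3.030404435364751 open 0.03
mouth [ 0.5052 -0.0188  0.0897] axial -0.0022 lat [0.0004 0.     0.0002] ang 0.14
to target: shift [ 0.0045 -0.0021 -0.0145] rot [0.     0.0004 0.0002]
```

Lip is over the tip with no contact. Continue along the axis.

>>> send_rows:
  commands:
    - [1,[0.005,-0.002,-0.0146],[0,0.0002,0]]
    - [1,[0.006,-0.002,-0.0146],[0,0,0]]
    - [1,[0,0,0],[0,0,0]]

```text
clock: 23.0
tool_pos: [0.4884, -0.0135, 0.1023]
orientation: [-166.9, 0.0, -107.1]
force: [-1.6, 0.4, -1.8]
opening: 0.0297
```

```bash
python3 tgt2.py -.015
```

```text
clock 23.0 q [ 29.2922  -0.126  -47.0585  16.6315 -35.0461  30.6705] F [-1.6302  0.4125 -1.7923] Fn -0.95190486453452 open 0.0297
mouth [ 0.5084 -0.0199  0.0821] axial -0.0104 lat [ 0.0003 -0.0001  0.0001] ang 0.09
to target: shift [ 0.0059 -0.0021 -0.0172] rot [0.0001 0.0002 0.0002]
```

>>> send_rows:
  commands:
    - [1,[0.006,-0.002,-0.0146],[0,0,0]]
    - [1,[0.006,-0.002,-0.0146],[0,0,0]]

```text
clock: 23.2
tool_pos: [0.4917, -0.0144, 0.0949]
orientation: [-166.8, 0.1, -107.0]
force: [0.0, 0.1, -2.8]
opening: 0.0299
```

```bash
python3 tgt2.py -.022
```

```text
clock 23.2 q [ 28.833    0.7952 -47.5077  17.1226 -33.5985  30.483 ] F [ 0.0177  0.0863 -2.8087] Fn -2.5611840697172967 open 0.0299
mouth [ 0.5116 -0.0208  0.0747] axial -0.0185 lat [0.0004 0.0001 0.0002] ang 0.11
to target: shift [ 0.004  -0.002  -0.0131] rot [-0.      0.0003  0.0002]
```

>>> send_rows:
  commands:
    - [1,[0.006,-0.002,-0.0146],[0,0,0]]
    - [1,[0.003,-0.001,-0.0073],[0,0,0]]

```text
clock: 23.4
tool_pos: [0.4944, -0.0152, 0.0891]
orientation: [-166.8, 0.0, -107.0]
force: [-5.2, 0.9, 6.9]
opening: 0.0298
```

```bash
python3 tgt2.py -.028
```

```text
clock 23.4 q [ 28.4591   1.5507 -47.8409  17.5807 -32.472   30.2998] F [-5.2333  0.8853  6.8785] Fn 8.425906664930928 open 0.0298
mouth [ 0.5144 -0.0216  0.069 ] axial -0.0250 lat [0.0006 0.0001 0.0003] ang 0.13
to target: shift [ 0.0023 -0.0018 -0.0119] rot [0.     0.0004 0.0002]
```

>>> send_rows:
  commands:
    - [1,[0.003,-0.001,-0.0075],[0,0,0]]
    - [1,[0.003,-0.001,-0.0073],[0,0,0]]
    - [1,[0,0,0],[0,0,0]]

```text
clock: 23.7
tool_pos: [0.4962, -0.0158, 0.0857]
orientation: [-166.8, 0.0, -107.0]
force: [-7.8, 3.1, 8.6]
opening: 0.0299
```

```bash
python3 tgt2.py -.0285
```

```text
clock 23.7 q [ 28.22     2.0081 -48.0454  17.9045 -31.7924  30.1525] F [-7.8208  3.1212  8.5848] Fn 11.261157553675863 open 0.0299
mouth [ 0.5161 -0.0222  0.0656] axial -0.0288 lat [ 0.0009 -0.0001  0.0004] ang 0.16
to target: shift [-0.0039  0.0005 -0.0001] rot [0.0001 0.0004 0.0002]
```

```bash
python3 look.py 15 >/dev/null;python3 look.py 16 >/dev/null;python3 tgt2.py -.0285 16; python3 - <<'E'
from h import *
t=load("top16"); cl=cloud(t)
d=np.hypot(cl[...,0]-.5463,cl[...,1]-.0905);m=(d<.03)&(cl[...,2]>.08)&(cl[...,2]<.1)
print(m.sum())
E
```

```text
clock 23.9 q [ 28.2281   1.9832 -48.0433  17.8944 -31.8131  30.1534] F [-7.9692  2.8356  7.9098] Fn 10.668211223130237 open 0.0296
mouth [ 0.516  -0.0222  0.0657] axial -0.0287 lat [ 0.0009 -0.0001  0.0004] ang 0.16
to target: shift [-0.0036  0.0004 -0.0007] rot [0.0001 0.0004 0.0002]
214
```

View pics/ov16.png

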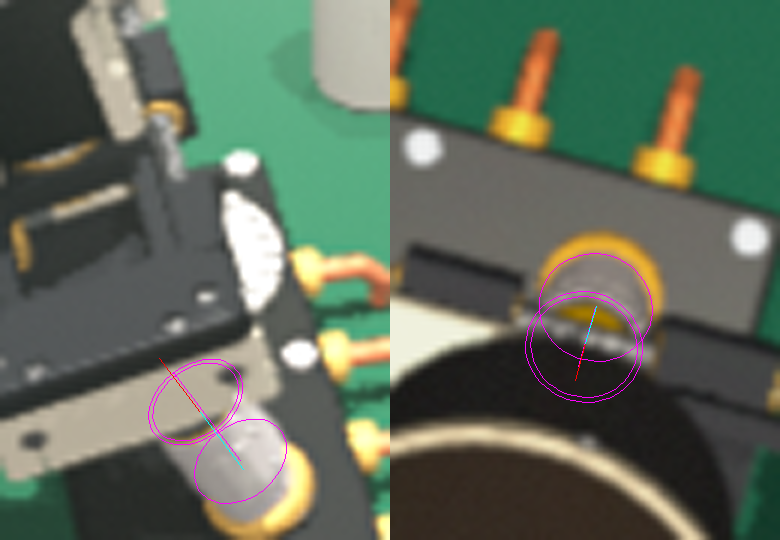

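View pics/top16.png

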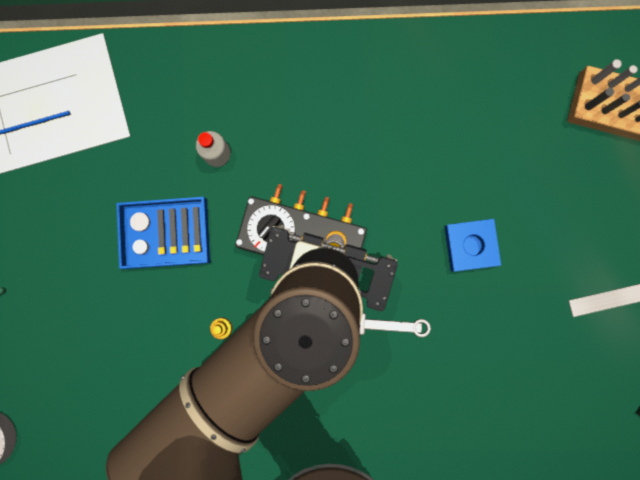

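```bash
python3 - <<'E'
from h import *
for n in("top7","top16"):
    t=load(n); cl=cloud(t)
    g=t["color"].min(2)
    d=np.hypot(cl[...,0]-.5463,cl[...,1]-.0905);m=(d<.03)&(cl[...,2]>.083)&(cl[...,2]<.096)
    p=cl[m]; q=p[:,:2]-p[:,:2].mean(0); w,v=np.linalg.eigh(q.T@q);print(n,m.sum(),p.mean(0),np.degrees(np.arctan2(*v[::-1,1])))
cv2.imwrite("pics/z9.png",cv2.resize(t["color"][200:280,235:315],None,fx=6,fy=6,interpolation=cv2.INTER_CUBIC))
E
```

```text
top7 218 [0.54622068 0.08970294 0.08846021] 139.04242393163562
top16 208 [0.54651145 0.0897716  0.08881561] 139.4582460760202
```

View pics/z9.png

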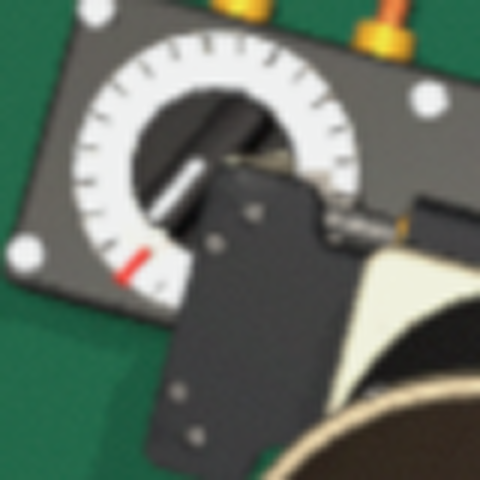

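```bash
python3 -c "
from plant import order; print(order.close_job())"; python3 tgt2.py -.0285
```

```text
the job is handed in; nothing more can be done
None
the job is handed in; nothing more can be done
```

I set the selector, pressed the gun home on the tilted nipple and handed the job in at about 24 s of the 53 s allowed. The hand-in reports no verdict, so the last checks just before it are what I have.

- **Selector:** I turned the knob about 69° clockwise. In the last top view the bar was at 139.5° and the red mark at 138.6°, about 1° apart where 8° is allowed.
- **Gun snapped home:** The force dropped once the lip was past the spring balls. The gun axis was then about 0.2° from the nipple's axis and about 1 mm off it sideways. Both figures come from arm readings and the estimated grip, and the pictures agreed with them.
- **Nipple pressed:** The mouth was 28.7 mm past the tip's free position, so the nipple is about 6.5 mm into its 8 mm travel. The axial force was about 13–14 N, allowing for the gun's weight, and it fell only slightly while I took the last pictures. The gun was still gripped, with the fingers 29.6 mm open.
- **Bystanders:** In the last top view the turned part, bottle and spanner were where they started. The hand partly covers the spanner.

Some things did not go as expected:

- **Tool position reading:** The real fingertips were about 29.5 mm behind the reported TCP along the tool axis. My first grip on the knob closed on air above it; I measured the offset in the pictures and allowed for it from then on.
- **Joint 3 limit:** On the first approach to the nipple, joint 3 reached −58.27°, against a limit of −58.28°. I backed off, put the gun back in its stand and regripped it with the hand leaning 11°. The final pose had joint 3 at −48°.
- **Side push:** About 3 N of sideways force remained at the end.

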